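# Load the pressing sled, run it up the ramp, latch it and set the depth stop

### The job

Swing the clamp lever on the gallows fully out to free the depth-stop rod, raise the rod to the top of its travel, and stack all the grey lead weights that lie on the table flat on one another in the wooden sled, between its end channels. Then push the loaded sled up the ramp until it rests against the top stop and swing the latch bar closed behind it into its catch. After that lower the rod until its foot touches the top weight, and only then swing the clamp lever back to its locked position, in line with the gallows arm; leave the other things on the table alone.

Things in the scene. Friction and masses are not known exactly. Their poses are not given: they have to be found in the camera images.
- weight_0: cloth-covered lead weight, plain grey block with rounded edges, 100 (its x) x 44 (its y) x 26 (its z) mm, 0.3 to 0.5 kg; origin at the centre of its underside; starts lying flat on the table; grasp it across its 44 mm width. Two or three of the weights are present
- weight_1: cloth-covered lead weight, plain grey block with rounded edges, 100 (its x) x 44 (its y) x 26 (its z) mm, 0.3 to 0.5 kg; origin at the centre of its underside; starts lying flat on the table; grasp it across its 44 mm width. Two or three of the weights are present
- weight_2: cloth-covered lead weight, plain grey block with rounded edges, 100 (its x) x 44 (its y) x 26 (its z) mm, 0.3 to 0.5 kg; origin at the centre of its underside; starts lying flat on the table; grasp it across its 44 mm width. Two or three of the weights are present
- sled: wooden sled, loose on the ramp; origin: centre of the underside below the stack; axes level, as the ramp's (it lies pitched up 5 degrees). Floor 8 mm thick, 74 wide, x = -95 (tail) to +60 (nose). End channels, 74 mm high, leave an opening 110 (x) by 54 mm (y) for the weights, long side along x; the sides are open for fingers at x = -43 to +43. 0.3 kg; loaded, sliding needs up to 20 N
- sled_nose (a point): bottom edge of the sled's nose, on its middle line; against the top stop this point lies at stop_face
- push_plate (a point): centre of the rear (downhill) face of the upright push plate at the sled's tail, where a fingertip can push, some 30 mm above the ramp's surface; the plate is 14 mm thick, 44 mm wide, its top 47 mm above the underside
- ramp: fixed plywood ramp, 344 x 124 mm; origin: centre of its underside, on the table; x level and pointing uphill, y left when looking uphill, z up. Surface height = 32 mm + 0.087 x, a slope of 5 degrees, x = -165 to +165 mm. Rails 10 mm high, inner faces at y = +-41 mm, guide the sled, which parks with its origin at x = 45 under the rod
- stop_face (a point): foot of the downhill face of the top stop (a board across the ramp, 34 mm high), middle line of the ramp, x = 105; axes as ramp. Behind it stands the gallows: a post at x = 124 to 150 and a level arm 30 mm wide from x = 27 to 150, z = 190 to 208 mm
- latch_bar (a joint): flat steel bar on a vertical pivot beside the right rail (looking uphill). 0 = closed: it lies along the ramp's +y just behind the parked sled's tail, in its catch on the left rail, at a hard end; grows as it swings downhill and outward (counterclockwise from above), to 2.2 rad; starts at 1.7 to 2.1. Swings level, stays where left, needs about 0.5 N at its knob
- latch_pivot (a point): the latch bar's pivot, on the ramp at x = -61, y = -64, z = 39.5 mm
- latch_knob (a point): middle of the black upright knob on the latch bar, 132 mm from the pivot; the knob is 16 mm across and 34 mm tall (17 mm above and below this point)
- stop_rod: vertical depth-stop rod in the gallows arm, on the ramp at x = 45, y = 0; origin at the lowest point of its rubber foot (18 mm across), axes as ramp. It slides straight down and up, from the foot at 175 mm above the table (top, hard end) to 90 mm; starts at 100 to 125, too low for the loaded sled. It stays at the height where it is left (friction 4 N), whatever the lever's position
- rod_knob (a point): middle of the black round knob on top of the rod, 148 mm above the foot; the knob is 26 mm across and 25 mm tall; it can be gripped or pressed down from above
- clamp_lever (a joint): steel lever on top of the gallows arm that clamps the rod. 0 = locked: it points uphill, in line with the arm, against a hard end; it grows as it swings out (clockwise from above) towards the ramp's -y, up to 1.5 rad = fully out; starts locked. It stays where it is left and needs about 1 N at its knob
- clamp_pivot (a point): the lever's pivot, on the ramp at x = 85, y = 0, z = 214 mm
- clamp_knob (a point): middle of the black upright knob on the lever, 55 mm from the pivot; the knob is 16 mm across and 28 mm tall
- paste_jar: bystander: white paste jar with a red cap, 57 mm across, 75 mm tall, on the near side of the ramp (another stands behind it); origin at the centre of its underside
- loupe: bystander: black loupe, 43 mm across, 38 mm tall; origin at the centre of its underside
- tape_roll: bystander: roll of brown tape lying flat, 98 mm across, 25 mm tall; origin at the centre of its underside

How it is judged:
On the way, in this order (a step that is already met when the one before it is completed fails the run):
1. the clamp lever is swung out before the rod is raised (value of joint clamp_lever above 1 rad and height (world z) of stop_rod below 0.14 m), for 0.1 s.
2. the rod is raised, and all the weights present are stacked flat in the sled, between its end channels (x of weight_0 in the frame of sled between -0.018 and 0.012 m and y of weight_0 in the frame of sled between -0.012 and 0.012 m and z of weight_0 in the frame of sled between 0.004 and 0.064 m and angle between each of weight_0, weight_1, weight_2's own z axis and vertical below 0.2 rad and x of weight_1 in the frame of sled between -0.018 and 0.012 m and y of weight_1 in the frame of sled between -0.012 and 0.012 m and z of weight_1 in the frame of sled between 0.004 and 0.064 m and x of weight_2 in the frame of sled between -0.018 and 0.012 m and y of weight_2 in the frame of sled between -0.012 and 0.012 m and z of weight_2 in the frame of sled between 0.004 and 0.064 m and height (world z) of stop_rod above 0.16 m), for 0.3 s.
3. the loaded sled rests against the top stop (x of sled_nose in the frame of stop_face above -0.004 m and z of sled_nose in the frame of stop_face below 0.008 m), for 0.3 s.
4. the latch bar is closed in its catch behind the sled (all of step 3 and value of joint latch_bar below 0.06 rad), for 0.2 s.
5. the rod's foot touches the top weight while the clamp lever is still open ((contact force between stop_rod and weight_0 above 0.5 N or contact force between stop_rod and weight_1 above 0.5 N or contact force between stop_rod and weight_2 above 0.5 N) and value of joint clamp_lever above 0.5 rad), for 0.1 s.
6. the clamp lever is locked with the foot on the weight (value of joint clamp_lever below 0.12 rad and (z of stop_rod in the frame of weight_0 between 0.023 and 0.028 m or z of stop_rod in the frame of weight_1 between 0.023 and 0.028 m or z of stop_rod in the frame of weight_2 between 0.023 and 0.028 m)), for 0.2 s.
At the end, for the whole second after the job is handed in: all weights present lie flat in the sled (within about 15 mm of its middle, tilt under 0.2 rad); sled nose within 4 mm of the top stop; latch bar within 0.06 rad of closed; rod foot on the top weight (gap under 2 mm); clamp lever within 0.12 rad of locked (all of step 4 and all of step 6 and x of weight_0 in the frame of sled between -0.018 and 0.012 m and y of weight_0 in the frame of sled between -0.012 and 0.012 m and z of weight_0 in the frame of sled between 0.004 and 0.064 m and angle between each of weight_0, weight_1, weight_2's own z axis and vertical below 0.2 rad and x of weight_1 in the frame of sled between -0.018 and 0.012 m and y of weight_1 in the frame of sled between -0.012 and 0.012 m and z of weight_1 in the frame of sled between 0.004 and 0.064 m and x of weight_2 in the frame of sled between -0.018 and 0.012 m and y of weight_2 in the frame of sled between -0.012 and 0.012 m and z of weight_2 in the frame of sled between 0.004 and 0.064 m); the robot touches nothing.
It fails at once if the paste jar is shifted more than 40 mm or knocked over (distance of paste_jar from where it was at the start of the episode above 0.04 m or angle between paste_jar's own z axis and vertical above 0.7 rad).
It fails at once if the loupe is shifted more than 40 mm or knocked over (distance of loupe from where it was at the start of the episode above 0.04 m or angle between loupe's own z axis and vertical above 0.7 rad).
It fails at once if the roll of tape is shifted more than 40 mm or knocked over (distance of tape_roll from where it was at the start of the episode above 0.04 m or angle between tape_roll's own z axis and vertical above 0.7 rad).
Of weight_0, weight_1, weight_2 only 2 to 3 are there at a start; the rules pass over those that are not, and their reading is None.
At some moment in a run one of weight_0, weight_1, weight_2 may be knocked a few centimetres aside while the robot is not near it.
Once in a run the grip may slacken for a moment while it holds something.
It also fails if it takes over 210 s, if anything falls off the work surface, if the arm or the gripper's body presses on something with over 40 N, if the wrist force passes 120 N, or if a joint passes its speed limit or range.

### The arm

A 6-joint arm with a two-finger parallel gripper is mounted at the origin on the work surface; the furniture and walls round the work are solid. World frame = base frame: x ahead of the robot, y to its left, z up, the work surface at z = 0. Lengths are in m, angles in rad, forces in N, time in s.
With the tool pointing down it reaches from about 0.225 to 0.875 m from the base axis. Payload 3.4 kg.
Tool frame: the origin (TCP) lies at the very end of the fingers, on their centre line; the grasp point (between the pads) lies 19 mm behind it; z points along the fingers, y is the direction in which the jaws open and shut (so a half turn about z gives the same grasp; the last joint's range is limited). The gripper opens to 85 mm and grips with 20 to 120 N. Pads are 22 mm wide; open, the fingers measure 114 mm over their backs; the gripper's body (76 mm by 85 mm) begins 54 mm behind the grasp point. The pads swing forward as they close: fully open they stand 13 mm farther back than shut.
Start: joints at [1.168, 0.276, 1.505, -0, 1.361, -0.121], TCP at [0.16, 0.552, 0.231] pointing down, gripper open.
Joint ranges: [-2.89, 2.89], [-0.75, 2.08], [0.22, 2.7], [-1.18, 4.32], [0.11, 2.71], [-2.7, 2.7]. Speed limits (rad/s): [2.57, 2.57, 3.14, 3.14, 3.14, 3.14].

### API

Orientations are given as a unit quaternion [w, x, y, z].
In Python, from cell import status, imaging, r gives the robot as it stands.
- The arm moves only by the shell command python3 -m jog 'ROWS'. ROWS is JSON, a list of rows, each a list of 5 numbers: the opening in per cent of the stroke, from 0 (shut) to 100 (fully open), then the shift along the tool's x, y, z in m, then the turn about the tool's z in degrees. A call has 1 to 5 rows; each row shifts and turns the commanded pose from where the row before left it, along the tool's axes as they then stand; what a row does not reach is not made up. A row lasts 1/10 s, in which the tool goes at most 50 mm and 8.59 degrees, less where a joint would pass 70% of its speed; a pose out of reach is approached as far as the arm can. A call with a gripper value outside its range is refused whole. The fingers move at their own pace and stop on an object; the grip force is fixed at half the most. Time passes only in rows, so rows that do not move let the fingers close. It gives the time, the measured TCP pose, the force and the opening at its end, in the units of the state.
- status.get_state(): the state, without advancing time (a new reading comes with each control period).
- imaging.snapshot(name): name is "scene" or "side" or "wrist"; returns a dict with "color" (420x560x3 uint8, blue, green, red), "fx", "fy", "cx", "cy" (pixels), "k1" (the pictures are not rectified: a ray, as slopes to the right and down, at radius r is drawn at 1 + k1 r^2 times it, then the intrinsics apply), "R" (3x3) and "t" (3): a world point X has camera coordinates R X + t. Camera axes: x right, y down, z forward; pixel columns grow to the right and rows downward; lengths in m; the calibration is good to about 2 mm. A picture is of the moment at which its call begins. There is no depth.
- r.hand_in(): hands the job in, once; it reports no verdict.
The state is a dict: "time": time; "qpos": joint angles; "qd": joint speeds; "effort": joint torques, N m; "ee_pos": TCP position; "orientation": TCP orientation; "ft_force": force on the tool from outside, world axes, zero at the start; "ft_torque": the same for the moment, N m; "gripper_width": finger opening in m.
Only numpy, scipy, OpenCV 4.12 (cv2) and the standard library are available. Lean on these libraries where they do the work, as an engineer would, in place of code of your own. Each camera call takes 0.05 s, during which the arm holds its last target. There are 200 camera calls.

## Working session

There is one attempt and no reset: what is moved stays moved. The work goes in short steps, Python scripts to look and compute and a shell command to move; the robot and the scene stay as the last step left them, time stands still between calls to the robot, and variables do not carry over. Pictures are saved under pics/ and viewed, about 12 in all and at most 16, crops included, and the job is handed in when it is done.

```bash
ls; mkdir -p pics; python3 - <<'E'
from cell import status, imaging, r
import cv2,numpy as np
print(status.get_state())
for n in ["scene","side"]:
    s=imaging.snapshot(n); cv2.imwrite(f"pics/{n}0.png",s["color"])
    print(n,{k:np.round(v,4).tolist() for k,v in s.items() if k!="color"})
E
```

```text
pics
{'time': 0.0, 'qpos': array([ 1.16800589e+00,  2.76596754e-01,  1.50615650e+00,  1.34550449e-05,
        1.36070774e+00, -1.21010271e-01]), 'qd': array([ 0.00093341,  0.0004877 ,  0.00188335, -0.00014776, -0.00019213,
        0.0010478 ]), 'effort': array([ 9.36043361e-04, -4.16760170e+01, -2.45808291e+01,  8.20377409e-05,
        1.07548750e-02, -3.30263083e-05]), 'ee_pos': array([0.15967991, 0.55181843, 0.23042941]), 'orientation': array([-2.48224981e-04,  1.40425769e-01,  9.90090769e-01, -9.00607263e-04]), 'ft_force': array([-0.08836721, -0.16680571, -0.91161463]), 'ft_torque': array([-0.00022784,  0.02969906,  0.07371722]), 'gripper_width': 0.08529341038094725}
scene {'fx': 450.6193, 'fy': 450.6193, 'cx': 276.3045, 'cy': 204.114, 'k1': -0.0521, 'R': [[0.7667, -0.6417, 0.0201], [-0.4251, -0.5309, -0.7331], [0.4811, 0.5535, -0.6798]], 't': [-0.3954, 0.3655, 1.0386]}
side {'fx': 436.1644, 'fy': 436.1644, 'cx': 283.6272, 'cy': 215.2326, 'k1': 0.0463, 'R': [[-0.9829, -0.1842, -0.0016], [-0.1157, 0.6238, -0.773], [0.1434, -0.7596, -0.6344]], 't': [0.5473, 0.1877, 1.3339]}
```

View pics/scene0.png

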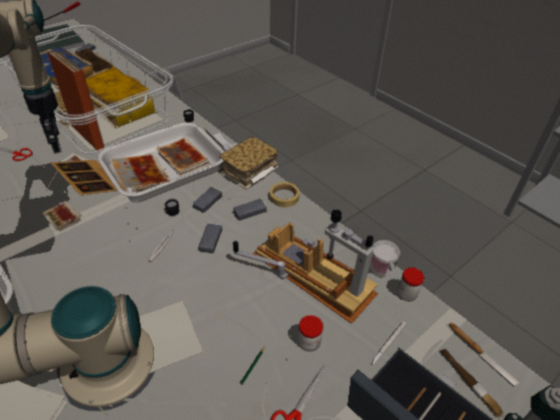

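View pics/side0.png

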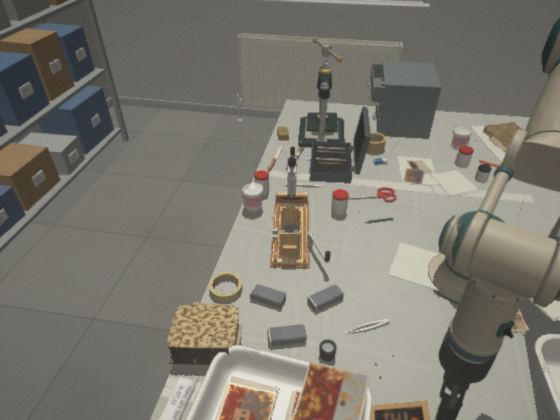

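```bash
cat > h.py <<'E'
import cv2, numpy as np
from cell import status, imaging
def cam(n): return imaging.snapshot(n)
def K(s): return np.array([[s["fx"],0,s["cx"]],[0,s["fy"],s["cy"]],[0,0,1]]), np.array([s["k1"],0,0,0,0.])
def ray(s,px):
    k,d=K(s); u=cv2.undistortPoints(np.array([[px]],float),k,d)[0,0]
    R=np.array(s["R"]); return -R.T@np.array(s["t"]), R.T@np.array([u[0],u[1],1.])
def onz(s,px,z):
    o,v=ray(s,px); return o+v*(z-o[2])/v[2]
def tri(s1,p1,s2,p2):
    o1,v1=ray(s1,p1); o2,v2=ray(s2,p2)
    a,b=np.linalg.lstsq(np.c_[v1,-v2],o2-o1,rcond=None)[0]
    x,y=o1+a*v1,o2+b*v2; return (x+y)/2, np.linalg.norm(x-y)
def proj(s,X):
    k,d=K(s); R=np.array(s["R"])
    return cv2.projectPoints(np.atleast_2d(X).astype(float),cv2.Rodrigues(R)[0],np.array(s["t"],float),k,d)[0][:,0]
def st():
    s=status.get_state(); print(round(s["time"],2),np.round(s["ee_pos"],4),np.round(s["orientation"],3),np.round(s["ft_force"],1),round(s["gripper_width"],4))
    return s
E
python3 - <<'E'
from h import *
a=cv2.imread("pics/scene0.png");b=cv2.imread("pics/side0.png")
c=cv2.resize(a[180:330,190:390],None,fx=4,fy=4,interpolation=cv2.INTER_CUBIC)
cv2.imwrite("pics/c1.png",c)
c=cv2.resize(b[140:360,215:365],None,fx=2.7,fy=2.7,interpolation=cv2.INTER_CUBIC)
cv2.imwrite("pics/c2.png",c)
for n,i in (("scene",a),("side",b)):
    h=cv2.cvtColor(i,cv2.COLOR_BGR2HSV); 
    for p in ([(207,200),(250,210),(210,238)] if n=="scene" else [(268,297),(326,299),(288,338)]): print(n,i[p[1],p[0]],h[p[1],p[0]])
E
```

```text
scene [85 80 79] [115  18  85]
scene [89 84 85] [126  14  89]
scene [81 78 79] [130   9  81]
side [123 123 123] [  0   0 123]
side [119 124 122] [ 42  10 124]
side [113 113 112] [ 90   2 113]
```

View pics/c1.png

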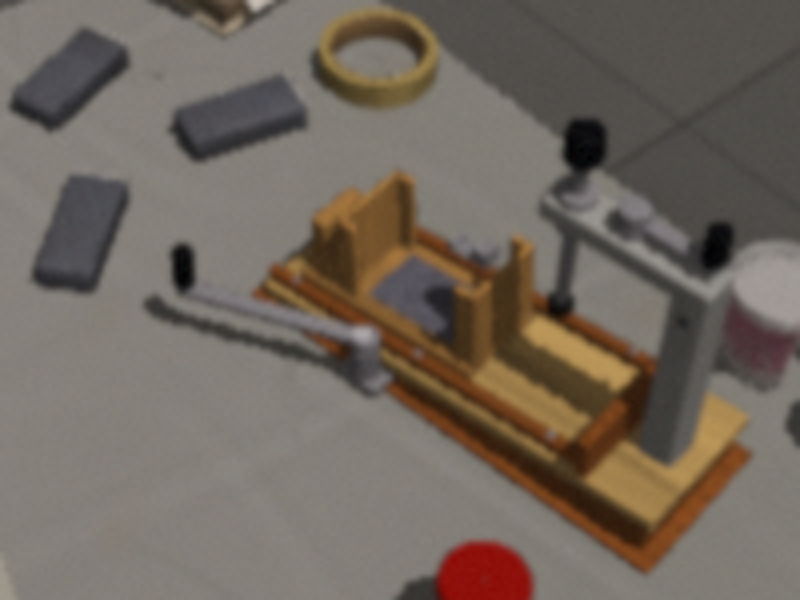

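View pics/c2.png

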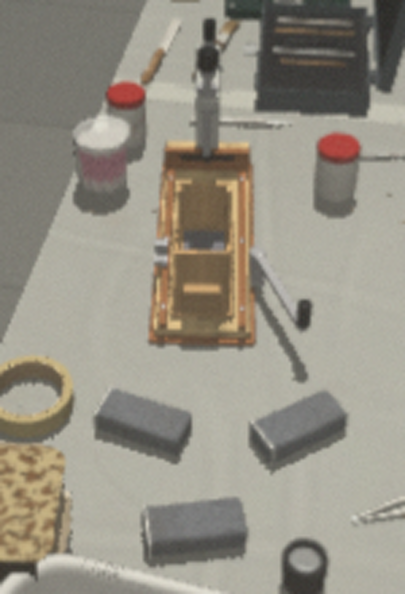

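c1 (scale 4, offset 190,180) shows three weights, the open latch knob at (182,267), the rod knob at (584,143), the clamp knob at (717,245), and the sled low on the ramp. c2 (scale 2.7, offset 215,140) shows the same things from the side.

```bash
cat >> h.py <<'E'
def weights(s,n):
    """dark-grey blobs -> list of (centroid, contour)"""
    i=s["color"]; h=cv2.cvtColor(i,cv2.COLOR_BGR2HSV)
    lo,hi,(x0,x1,y0,y1)=(55,108,(180,285,180,262)) if n=="scene" else (60,150,(240,352,275,358))
    m=((h[...,1]<40)&(h[...,2]<hi)&(h[...,2]>lo)).astype(np.uint8)*255
    z=np.zeros_like(m); z[y0:y1,x0:x1]=m[y0:y1,x0:x1]; z=cv2.morphologyEx(z,cv2.MORPH_OPEN,np.ones((5,5)))
    out=[]
    for c in cv2.findContours(z,cv2.RETR_EXTERNAL,cv2.CHAIN_APPROX_NONE)[0]:
        if cv2.contourArea(c)>200:
            M=cv2.moments(c); out.append((np.array([M["m10"]/M["m00"],M["m01"]/M["m00"]]),c))
    return out
E
python3 - <<'E'
from h import *
a=cam("scene");b=cam("side")
A=lambda p:(p[0]/4+190-.4,p[1]/4+180-.4); B=lambda p:(p[0]/2.7+215-.3,p[1]/2.7+140-.3)
for n,p,q in (("rodknob",(584,143),(207,57)),("clampknob",(717,245),(210,30)),("latchknob",(182,267),(304,314)),("jar cap",(485,578),(338,146))):
    X,e=tri(a,A(p),b,B(q)); print(n,X.round(4),round(e,4))
for n,p in (("upR",(648,572)),("dnR",(250,293)),("upL",(748,455))): print(n,onz(a,A(p),0).round(4))
for n,p in (("dnL",(148,342)),("dnR",(257,342))): print(n,onz(b,B(p),0).round(4))
wa=weights(a,"scene");wb=weights(b,"side")
for p,c in wa:
    for q,d in wb:
        X,e=tri(a,p,b,q)
        if e<.02: print("W",X.round(4),round(e,4),p.round(),q.round(),cv2.contourArea(c),cv2.contourArea(d))
for s,w in ((a,wa),(b,wb)):
    for p,c in w:
        P=np.array([onz(s,q[0],.02)[:2] for q in c])*1000
        print(cv2.minAreaRect(P.astype(np.float32)))
E
```

```text
rodknob [ 0.5599 -0.1566  0.2528] 0.003
clampknob [ 0.5734 -0.25    0.2336] 0.0002
latchknob [0.4129 0.0528 0.0648] 0.0011
jar cap [ 0.4028 -0.2578  0.0724] 0.0004
upR [ 0.5203 -0.2899  0.    ]
dnR [0.4676 0.0507 0.    ]
upL [ 0.638  -0.2706  0.    ]
dnL [ 0.5896  0.0655 -0.    ]
dnR [0.4652 0.0423 0.    ]
W [0.4037 0.1717 0.0106] 0.0031 [210. 236.] [326. 299.] 371.0 618.0
W [0.5682 0.1963 0.0111] 0.0038 [250. 207.] [268. 297.] 284.5 614.0
W [0.4888 0.3177 0.0116] 0.0022 [207. 198.] [287. 337.] 262.5 754.5
((402.7211608886719, 163.37466430664062), (98.8755111694336, 51.63501739501953), 41.37342071533203)
((565.1023559570312, 188.54782104492188), (51.05839157104492, 94.72110748291016), 77.1343002319336)
((487.323974609375, 310.376708984375), (98.29067993164062, 46.85063934326172), 20.728857040405273)
((488.57354736328125, 322.8546142578125), (102.46926879882812, 68.0681381225586), 17.788969039916992)
((403.4743957519531, 179.1352996826172), (115.53366088867188, 67.51232147216797), 39.48173522949219)
((565.142822265625, 203.24766540527344), (69.33100128173828, 105.1609115600586), 79.39317321777344)
```

```bash
cat >> h.py <<'E'
C=np.array([.5531,-.1118]); TH=np.radians(-81.5); U=np.array([np.cos(TH),np.sin(TH)]); V=np.array([-U[1],U[0]])
def W(x,y): return C+x*U+y*V          # ramp -> world
def Rp(p): d=np.asarray(p)[:2]-C; return np.array([d@U,d@V])  # world -> ramp
def phi(s):
    w,x,y,z=s["orientation"]; return np.degrees(np.arctan2(2*(x*y+w*z),1-2*(y*y+z*z)))
def plan(xy,z,ph=None):
    s=st(); f=phi(s); ph=f if ph is None else ph
    t=(f-ph+180)%360-180; a=np.radians(ph); d=np.array([xy[0],xy[1]])-s["ee_pos"][:2]
    print("phi",round(f,1),"turn",round(t,1),"then dx,dy,dz(tool)",np.round([d@[np.cos(a),np.sin(a)],d@[np.sin(a),-np.cos(a)],s["ee_pos"][2]-z],4),"q6",round(s["qpos"][5],2))
E
python3 -m jog '[[40,0,0,-0.03,8.2],[40,0,0,-0.03,8.2],[40,0,0,-0.03,8.2],[40,0,0,-0.03,8.2],[40,0,0,-0.03,8.2]]'
python3 -m jog '[[40,0,0,0,8.1],[40,0,0,0,8.1],[40,0,0,0,8.1],[40,-0.03,0.01,0,0],[40,-0.03,0.01,0,0]]'
python3 -m jog '[[40,-0.04,0.014,0,0],[40,-0.04,0.014,0,0],[40,-0.04,0.014,0,0],[40,-0.04,0.014,0,0],[40,-0.04,0.014,0,0]]'
python3 -m jog '[[40,-0.04,0.014,0,0],[40,-0.04,0.014,0,0],[40,-0.04,0.014,0,0],[40,-0.04,0.014,0,0],[40,-0.04,0.014,0,0]]'
python3 -c "
from h import *
plan(W(.14,0),.35,98.5)"
```

```text
time: 0.7
ee_pos: [0.1598, 0.5521, 0.3823]
orientation: [0.0, 0.481, 0.877, -0.0]
ft_force: [0.3, 0.9, 1.4]
gripper_width: 0.0341
time: 1.2
ee_pos: [0.1886, 0.4956, 0.3806]
orientation: [0.0, 0.652, 0.758, -0.001]
ft_force: [0.0, -0.9, -0.1]
gripper_width: 0.0345
time: 1.7
ee_pos: [0.2879, 0.307, 0.3812]
orientation: [0.0, 0.652, 0.758, 0.0]
ft_force: [2.0, 0.2, 0.5]
gripper_width: 0.0341
time: 2.2
ee_pos: [0.3869, 0.1196, 0.3814]
orientation: [0.0, 0.652, 0.758, 0.0]
ft_force: [0.5, 0.0, -0.1]
gripper_width: 0.0343
2.2 [0.3869 0.1196 0.3814] [0.    0.652 0.758 0.   ] [ 0.5  0.  -0.1] 0.0343
phi 98.6 turn 0.1 then dx,dy,dz(tool) [-0.3934  0.1302  0.0314] q6 -0.02
```

```bash
python3 -m jog '[[40,-0.04,0.015,-0.02,0],[40,-0.04,0.015,-0.02,0],[40,-0.04,0.015,-0.02,0],[40,-0.04,0.015,0,0],[40,0,0,0,0]]'
python3 - <<'E'
from h import *
st(); s=cam("wrist"); cv2.imwrite("pics/w1.png",s["color"]); np.savez("w1.npz",**s)
print(np.round(-np.array(s["R"]).T@s["t"],3), np.round(s["R"],2).tolist(), proj(s,[[*W(.14,0),.234],[*W(.045,0),.253],[*W(-.172,.062),0],[*W(-.172,-.062),0],[*W(-.061,-.064),.0395]]).round())
E
```

```text
time: 2.7
ee_pos: [0.4722, -0.0325, 0.4403]
orientation: [0.001, 0.655, 0.756, -0.001]
ft_force: [-0.1, 0.1, -1.9]
gripper_width: 0.0342
2.7 [ 0.4722 -0.0325  0.4403] [ 0.001  0.655  0.756 -0.001] [-0.1  0.1 -1.9] 0.0342
[0.46  0.048 0.582] [[0.99, 0.14, 0.0], [0.13, -0.94, 0.32], [0.05, -0.31, -0.95]] [[322. 340.]
 [328. 290.]
 [344. 112.]
 [277. 112.]
 [276. 175.]]
```

View pics/w1.png

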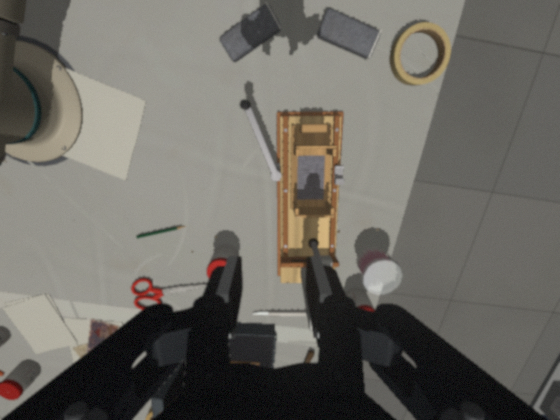

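```bash
python3 -m jog '[[40,-0.04,0.012,0,0],[40,-0.04,0.012,0,0],[40,-0.04,0.012,0,0],[40,-0.04,0.012,0,0],[40,-0.04,0.012,0,0]]'
python3 -c "
from h import *
plan(W(.14,0),.222,98.5)"
```

```text
time: 3.25
ee_pos: [0.5589, -0.2166, 0.4414]
orientation: [-0.0, 0.652, 0.758, 0.0]
ft_force: [1.1, 0.7, 0.5]
gripper_width: 0.0343
3.25 [ 0.5589 -0.2166  0.4414] [-0.     0.652  0.758  0.   ] [1.1 0.7 0.5] 0.0343
phi 98.7 turn 0.2 then dx,dy,dz(tool) [-0.0355  0.0097  0.2194] q6 -0.64
```

```bash
python3 -m jog '[[40,-0.0355,0.0097,0.03,0],[40,0,0,0.04,0],[40,0,0,0.04,0],[40,0,0,0.04,0],[40,0,0,0.03,0]]'
python3 -m jog '[[40,0,0,0.02,0],[40,0,0,0.02,0],[25,0,0,0,0],[25,0,0,0,0],[25,0,0,0,4]]'
python3 -m jog '[[25,0,-0.0077,0,8],[25,0,-0.0077,0,8],[25,0,-0.0077,0,8],[25,0,-0.0077,0,8],[25,0,-0.0077,0,8]]'
python3 -m jog '[[25,0,-0.0077,0,8],[25,0,-0.0077,0,8],[25,0,-0.0077,0,8],[25,0,-0.0077,0,8],[25,0,-0.0077,0,8]]'
python3 -c "
from h import *
s=st(); print(Rp(s['ee_pos']),phi(s)); s=cam('scene');cv2.imwrite('pics/s2.png',cv2.resize(s['color'][180:330,190:390],None,fx=4,fy=4))"
```

```text
time: 3.75
ee_pos: [0.5724, -0.2483, 0.2584]
orientation: [-0.002, 0.652, 0.758, -0.0]
ft_force: [-0.1, -0.7, -0.7]
gripper_width: 0.0338
time: 4.25
ee_pos: [0.5744, -0.2501, 0.2229]
orientation: [0.001, 0.679, 0.734, 0.0]
ft_force: [-0.1, -0.0, 0.8]
gripper_width: 0.0212
time: 4.75
ee_pos: [0.5378, -0.2439, 0.2234]
orientation: [0.002, 0.89, 0.456, 0.001]
ft_force: [1.4, -1.9, -1.5]
gripper_width: 0.0213
time: 5.25
ee_pos: [0.5136, -0.2145, 0.2235]
orientation: [0.002, 0.992, 0.124, 0.001]
ft_force: [-1.5, -2.7, -0.1]
gripper_width: 0.0211
5.25 [ 0.5136 -0.2145  0.2235] [0.002 0.992 0.124 0.001] [-1.5 -2.7 -0.1] 0.0211
[ 0.09570828 -0.05426605] 14.231627507751517
```

View pics/s2.png

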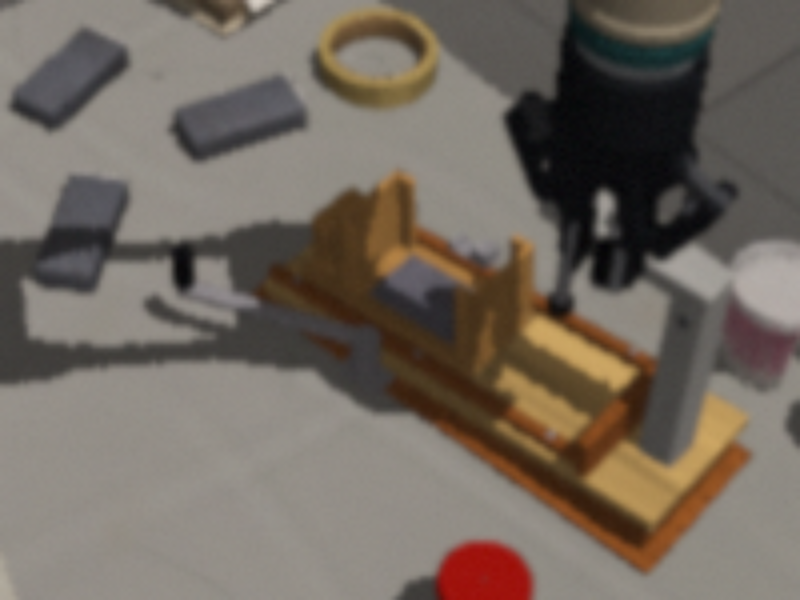

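```bash
python3 -m jog '[[25,0,-0.005,0,4],[25,0,-0.002,0,0],[40,0,0.002,0,0],[40,0,0,0,0],[40,0,0,-0.02,0]]'
python3 -m jog '[[60,0,0,-0.03,0],[60,0,0,-0.03,0],[60,0,0,-0.03,0],[60,0,0,0,0]]'
python3 - <<'E'
from h import *
plan(W(.045,0),.238)
s=cam("scene"); t=cam("side")
for n,i in (("scene",s),("side",t)):
    i=i["color"]; m=(i.max(2)<45).astype(np.uint8)
    N,l,S,c=cv2.connectedComponentsWithStats(m)
    print(n,[(S[k,:5].tolist(),c[k].round(1).tolist()) for k in range(1,N) if 15<S[k,4]<300 and (300<c[k][0]<400 or n=="side" and 270<c[k][0]<320)])
print(proj(s,[[*W(.045,0),.253],[*W(.089,-.055),.234]]),proj(t,[[*W(.045,0),.253],[*W(.089,-.055),.234]]))
E
```

```text
time: 5.8
ee_pos: [0.5105, -0.2078, 0.2391]
orientation: [-0.002, 0.996, 0.093, -0.002]
ft_force: [-0.3, -0.1, -0.6]
gripper_width: 0.0343
time: 6.2
ee_pos: [0.5139, -0.2097, 0.336]
orientation: [0.002, 0.996, 0.093, 0.004]
ft_force: [-0.3, 0.9, 0.9]
gripper_width: 0.0514
6.2 [ 0.5139 -0.2097  0.336 ] [0.002 0.996 0.093 0.004] [-0.3  0.9  0.9] 0.0514
phi 10.6 turn 0.0 then dx,dy,dz(tool) [ 0.0549 -0.0441  0.098 ] q6 0.87
scene [([329, 33, 9, 6, 44], [333.2, 35.5]), ([346, 59, 10, 6, 46], [350.9, 61.9]), ([331, 210, 10, 13, 106], [335.6, 215.6]), ([334, 239, 7, 11, 60], [337.3, 243.8]), ([327, 254, 6, 5, 17], [329.1, 256.4])]
side [([313, 82, 12, 9, 41], [318.8, 86.0])]
[[336.00867006 214.85588406]
 [336.50782372 242.74086266]] [[291.76032103 161.12932568]
 [308.95211782 159.12104114]]
```

```bash
python3 -m jog '[[60,0.0275,-0.022,0,0],[60,0.0274,-0.022,0.03,0],[60,0,0,0.03,0],[60,0,0,0.02,0],[60,0,0,0.018,0]]'
python3 -m jog '[[20,0,0,0,0],[20,0,0,0,0],[20,0,0,0,0],[20,0,0,0,0]]'
python3 -c "
from h import *
s=st();print(Rp(s['ee_pos']))"
```

```text
time: 6.8
ee_pos: [0.5565, -0.1543, 0.2298]
orientation: [-0.001, 0.996, 0.093, -0.002]
ft_force: [0.1, -0.3, -0.0]
gripper_width: 0.0513
time: 7.2
ee_pos: [0.557, -0.1552, 0.2332]
orientation: [-0.0, 0.996, 0.092, -0.001]
ft_force: [-1.9, -0.2, -3.9]
gripper_width: 0.0243
7.2 [ 0.557  -0.1552  0.2332] [-0.     0.996  0.092 -0.001] [-1.9 -0.2 -3.9] 0.0243
[ 0.04352708 -0.00254191]
```

```bash
python3 -m jog '[[20,0,0,-0.012,0],[20,0,0,-0.012,0],[20,0,0,-0.012,0],[20,0,0,-0.012,0],[20,0,0,0,0]]'
python3 -m jog '[[20,0,0,-0.007,0],[20,0,0,-0.006,0],[20,0,0,-0.004,0],[20,0,0,0,0]]'
```

```text
time: 7.7
ee_pos: [0.5571, -0.1552, 0.2846]
orientation: [0.0, 0.996, 0.092, 0.0]
ft_force: [-6.3, 0.6, 3.7]
gripper_width: 0.0243
time: 8.1
ee_pos: [0.5571, -0.1552, 0.2996]
orientation: [-0.0, 0.996, 0.092, -0.0]
ft_force: [-5.9, 0.7, -0.3]
gripper_width: 0.0237
```

```bash
python3 -m jog '[[20,0,0,-0.003,0],[20,0,0,0,0]]'; python3 -m jog '[[20,0,0,-0.003,0],[20,0,0,0,0]]'
```

```text
time: 8.3
ee_pos: [0.5571, -0.1552, 0.3021]
orientation: [-0.0, 0.996, 0.092, -0.001]
ft_force: [-6.6, 0.9, -0.8]
gripper_width: 0.0239
time: 8.5
ee_pos: [0.557, -0.1552, 0.3027]
orientation: [-0.001, 0.996, 0.092, -0.002]
ft_force: [-3.8, -0.2, -12.8]
gripper_width: 0.0238
```

```bash
python3 -m jog '[[20,0,0,0.001,0],[60,0,0,0,0],[60,0,0,0,0],[60,0,0,-0.02,0],[60,0,0,-0.03,0]]'
python3 -m jog '[[100,0,0,-0.03,0],[100,-0.007,-0.03,0,0],[100,-0.007,-0.038,0,0],[100,-0.007,-0.038,0,0],[100,-0.007,-0.038,0,0]]'
python3 -m jog '[[100,-0.007,-0.038,0,0],[100,-0.007,-0.038,0,0],[100,-0.007,-0.038,0,0],[100,-0.007,-0.038,0,0],[100,-0.007,-0.038,0,0]]'
python3 -m jog '[[100,0,-0.038,0,0],[100,0,0,0,0]]'
python3 - <<'E'
from h import *
st(); s=cam("wrist"); a=cam("scene"); b=cam("side")
cv2.imwrite("pics/w2.png",np.vstack([s["color"][:,:],cv2.resize(np.hstack([a["color"][190:290,230:380],b["color"][140:240,230:380]]),(560,180))]))
h=cv2.cvtColor(s["color"],cv2.COLOR_BGR2HSV)
print(proj(s,[[.4037,.1717,.013],[.5682,.1963,.013],[.4888,.3177,.013]]).round())
for p in proj(s,[[.4037,.1717,.013],[.5682,.1963,.013],[.4888,.3177,.013]]).astype(int):
    if 0<=p[0]<560 and 0<=p[1]<420: print(s["color"][p[1],p[0]])
E
```

```text
time: 9.0
ee_pos: [0.5588, -0.1556, 0.3544]
orientation: [0.0, 0.996, 0.092, 0.001]
ft_force: [0.7, -0.6, 0.5]
gripper_width: 0.0511
time: 9.5
ee_pos: [0.5051, -0.0179, 0.3858]
orientation: [0.001, 0.996, 0.092, 0.004]
ft_force: [0.7, 0.3, 0.8]
gripper_width: 0.0859
time: 10.0
ee_pos: [0.4357, 0.1634, 0.3859]
orientation: [-0.001, 0.996, 0.092, 0.004]
ft_force: [1.1, 0.0, -0.7]
gripper_width: 0.0855
time: 10.2
ee_pos: [0.428, 0.2033, 0.3858]
orientation: [-0.002, 0.995, 0.095, 0.004]
ft_force: [0.1, -0.9, -0.3]
gripper_width: 0.0854
10.2 [0.428  0.2033 0.3858] [-0.002  0.995  0.095  0.004] [ 0.1 -0.9 -0.3] 0.0854
[[290. 181.]
 [296.  78.]
 [214. 114.]]
[101  98  97]
[94 90 91]
[99 96 97]
```

View pics/w2.png

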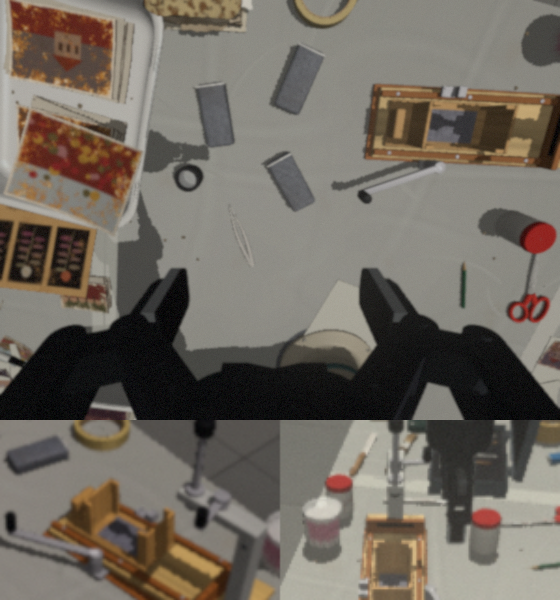

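```bash
cat >> h.py <<'E'
def wwrist(s,guess,plane=.022):
    """weights in wrist view near guesses: centre, long-axis angle(deg), size"""
    i=cv2.cvtColor(s["color"],cv2.COLOR_BGR2HSV); m=((i[...,2]<125)&(i[...,2]>60)&(i[...,1]<45)).astype(np.uint8)
    m=cv2.morphologyEx(m,cv2.MORPH_OPEN,np.ones((5,5)))
    N,l,S,c=cv2.connectedComponentsWithStats(m); out=[]
    for k in range(1,N):
        if 400<S[k,4]<8000:
            ys,xs=np.where(l==k); P=np.array([onz(s,(x,y),plane)[:2] for x,y in zip(xs,ys)])
            (cx,cy),(w,h),_=r=cv2.minAreaRect((P*1000).astype(np.float32)); B=cv2.boxPoints(r)
            e=max(B[1]-B[0],B[2]-B[1],key=np.linalg.norm)
            if 80<max(w,h)<130 and 35<min(w,h)<70: out.append((cx/1000,cy/1000,np.degrees(np.arctan2(e[1],e[0]))%180)); print("W",np.round(out[-1],4),round(max(w,h)),round(min(w,h)))
    return out
def rect(s,x0,x1,y0,y1,h,sc=4):
    """ramp-frame view at height h above the ramp surface; sc px/mm*... returns image, x right uphill, y up"""
    src=[];dst=[]
    for x,y in ((x0,y0),(x1,y0),(x1,y1),(x0,y1)):
        src.append(proj(s,[*W(x,y),.032+.087*x+h])[0]); dst.append(((x-x0)*1000*sc,(y1-y)*1000*sc))
    H=cv2.getPerspectiveTransform(np.float32(src),np.float32(dst))
    return cv2.warpPerspective(s["color"],H,(int((x1-x0)*1000*sc),int((y1-y0)*1000*sc)),flags=cv2.INTER_CUBIC)
E
python3 - <<'E'
from h import *
s=cam("wrist"); wwrist(s,0)
w=dict(np.load("w1.npz"))
I=[rect(v,-.17,.06,-.06,.06,h,3) for v,h in ((s,.008),(s,.074))]
cv2.imwrite("pics/r1.png",np.vstack(I)[:, :])
E
```

```text
W [  0.5629   0.1972 167.441 ] 99 54
W [ 0.3989  0.1693 40.0379] 96 52
W [ 0.4023 -0.2294 82.4915] 100 61
```

View pics/r1.png

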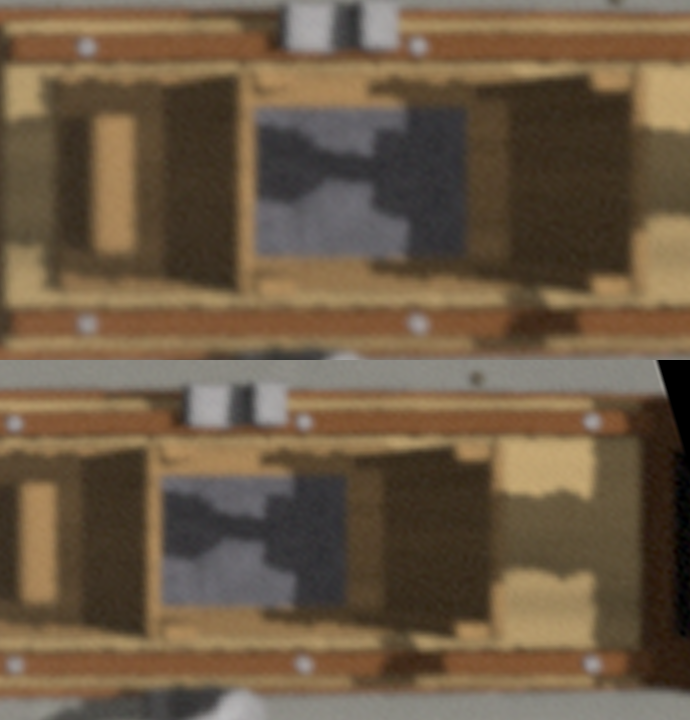

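```bash
python3 -c "
from h import *
plan((.402,.171),.13,40)"
```

```text
10.4 [0.4287 0.1983 0.3844] [-0.     0.996  0.092  0.002] [-0.6  0.2  0.5] 0.0854
phi 10.5 turn -29.5 then dx,dy,dz(tool) [-0.038   0.0038  0.2544] q6 1.67
```

```bash
python3 -m jog '[[100,0,0,0.04,-8],[100,0,0,0.04,-8],[100,0,0,0.04,-8],[100,0,0,0.04,-5.5],[100,-0.038,0.0038,0.03,0]]'
python3 -m jog '[[100,0,0,0.03,0],[100,0,0,0.02,0],[100,0,0,0.014,0],[100,0,0,0,0],[100,0,0,0,0]]'
cat >> h.py <<'E'
def look(name,plane=.022):
    s=cam("wrist"); cv2.imwrite(f"pics/{name}.png",s["color"])
    i=cv2.cvtColor(s["color"],cv2.COLOR_BGR2HSV); print(s["color"][210,280]); o=wwrist(s,0,plane); e=status.get_state()
    f=np.radians(phi(e))
    for x,y,a in o:
        d=np.array([x,y])-e["ee_pos"][:2]; print("in tool:",np.round([d@[np.cos(f),np.sin(f)],d@[np.sin(f),-np.cos(f)]],4),"turn",round((phi(e)-a+90)%180-90,1))
E
python3 -c "
from h import *
st(); look('w3')"
```

```text
time: 10.9
ee_pos: [0.4043, 0.1715, 0.1915]
orientation: [-0.0, 0.939, 0.343, 0.002]
ft_force: [-0.1, -1.0, -0.5]
gripper_width: 0.0854
time: 11.4
ee_pos: [0.4021, 0.1707, 0.1298]
orientation: [0.0, 0.94, 0.342, 0.001]
ft_force: [0.1, 0.1, 0.3]
gripper_width: 0.0857
11.4 [0.4021 0.1707 0.1298] [0.    0.94  0.342 0.001] [0.1 0.1 0.3] 0.0857
[107 103 103]
W [  0.5614   0.197  167.2978] 104 52
in tool: [0.1386 0.0823] turn 52.7
```

View pics/w3.png

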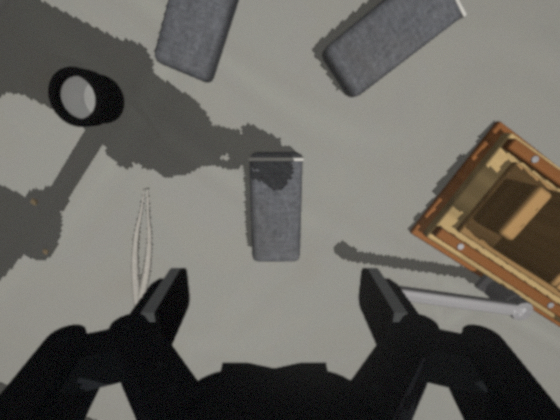

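```bash
cat >> h.py <<'E'
def ends(s,p,q,z=.026):
    A,B=onz(s,p,z),onz(s,q,z); e=status.get_state(); f=np.radians(phi(e)); d=((A+B)/2-e["ee_pos"])[:2]; v=(A-B)[:2]
    print("c",((A+B)/2).round(4),"len",np.linalg.norm(v).round(4),"ang",np.degrees(np.arctan2(v[1],v[0])).round(1),"in tool",np.round([d@[np.cos(f),np.sin(f)],d@[np.sin(f),-np.cos(f)]],4))
E
python3 -c "
from h import *
s=cam('wrist'); ends(s,(276.5,157.5),(276.5,262)); ends(s,(251,210),(301,210))"
```

```text
c [0.4019 0.1684 0.026 ] len 0.0958 ang 40.1 in tool [-0.0021  0.0019]
c [0.4036 0.1704 0.026 ] len 0.0435 ang 129.9 in tool [0.0004 0.0015]
```

```bash
python3 -m jog '[[100,-0.002,0.0015,0.03,0],[100,0,0,0.03,0],[100,0,0,0.03,0],[100,0,0,0.02,0],[100,0,0,0.015,0]]'
python3 -m jog '[[30,0,0,0,0],[30,0,0,0,0],[30,0,0,0,0],[30,0,0,0,0],[30,0,0,0,0]]'
python3 -m jog '[[30,0,0,-0.02,0],[30,0,0,-0.03,0],[30,0,0,-0.04,0],[30,0,0,-0.05,0],[30,0,0,0,0]]'
python3 -c "
from h import *
plan(W(-.055-.004,-.0005),.2,98.5)"
```

```text
time: 12.0
ee_pos: [0.4011, 0.1691, 0.0039]
orientation: [0.0, 0.94, 0.342, 0.0]
ft_force: [-0.7, -0.7, 0.4]
gripper_width: 0.0856
time: 12.5
ee_pos: [0.402, 0.1692, 0.0058]
orientation: [0.0, 0.939, 0.343, 0.002]
ft_force: [-0.7, -1.3, 6.2]
gripper_width: 0.0441
time: 13.0
ee_pos: [0.405, 0.1703, 0.1505]
orientation: [0.001, 0.939, 0.343, 0.007]
ft_force: [1.8, -0.6, -3.9]
gripper_width: 0.0441
13.0 [0.405  0.1703 0.1505] [0.001 0.939 0.343 0.007] [ 1.8 -0.6 -3.9] 0.0441
phi 40.1 turn -58.4 then dx,dy,dz(tool) [-0.2419  0.1042 -0.0495] q6 1.11
```

```bash
python3 -m jog '[[30,0,0,-0.01,-8.4],[30,0,0,-0.01,-8.3],[30,0,0,-0.01,-8.4],[30,0,0,-0.01,-8.3],[30,0,0,-0.01,-8.4]]'
python3 -m jog '[[30,0,0,0,-8.3],[30,0,0,0,-8.3],[30,-0.03,0.013,0,0],[30,-0.03,0.013,0,0],[30,-0.03,0.013,0,0]]'
python3 -m jog '[[30,-0.03,0.013,0,0],[30,-0.03,0.013,0,0],[30,-0.03,0.013,0,0],[30,-0.03,0.013,0,0],[30,-0.03,0.013,0,0]]'
python3 -m jog '[[30,0,0,0,0],[30,0,0,0,0]]'
python3 -c "
from h import *
plan(W(-.057,-.0005),.12,98.5); s=cam('wrist'); cv2.imwrite('pics/w4.png',s['color'])
I=[rect(s,-.17,.06,-.06,.06,h,3) for h in (.008,.074)]
cv2.imwrite('pics/r2.png',np.hstack([cv2.resize(np.vstack(I),(460,480))]))"
```

```text
time: 13.5
ee_pos: [0.3993, 0.1687, 0.1935]
orientation: [-0.001, 0.754, 0.657, -0.001]
ft_force: [-0.1, 0.6, -3.9]
gripper_width: 0.0439
time: 14.0
ee_pos: [0.4516, 0.085, 0.1932]
orientation: [-0.001, 0.653, 0.758, -0.001]
ft_force: [0.8, -0.2, -4.4]
gripper_width: 0.0436
time: 14.5
ee_pos: [0.5381, -0.054, 0.1928]
orientation: [-0.001, 0.653, 0.757, -0.0]
ft_force: [-0.8, 0.6, -3.8]
gripper_width: 0.0436
time: 14.7
ee_pos: [0.5376, -0.0533, 0.1927]
orientation: [-0.002, 0.654, 0.757, -0.001]
ft_force: [-1.1, -0.4, -3.9]
gripper_width: 0.0437
14.7 [ 0.5376 -0.0533  0.1927] [-0.002  0.654  0.757 -0.001] [-1.1 -0.4 -3.9] 0.0437
phi 98.4 turn -0.1 then dx,dy,dz(tool) [-0.0032  0.0061  0.0727] q6 -0.37
```

View pics/w4.png

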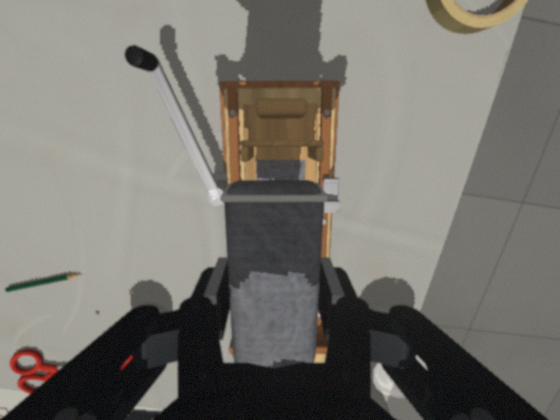

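```bash
python3 -c "
from h import *
s=cam('wrist'); ends(s,(275,201),(275,363),.213); ends(s,(229,280),(320,280),.213); I=rect(s,-.17,.06,-.06,.06,.008,3);J=rect(s,-.17,.06,-.06,.06,.074,3)
cv2.imwrite('pics/r2.png',np.vstack([I,J]))"
```

```text
c [ 0.5371 -0.0512  0.213 ] len 0.0883 ang 98.5 in tool [0.001 0.   ]
c [ 0.536  -0.0457  0.213 ] len 0.0427 ang -171.5 in tool [ 0.0066 -0.0002]
```

View pics/r2.png

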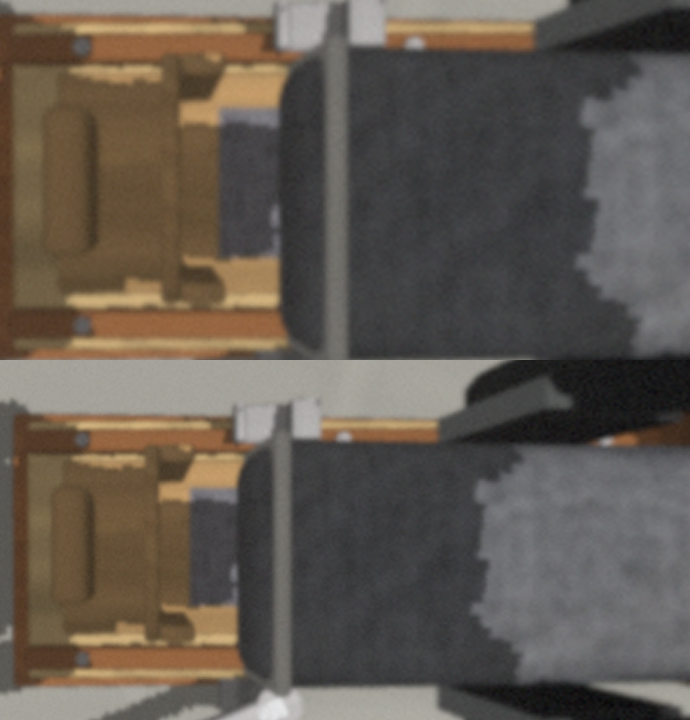

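```bash
python3 -m jog '[[30,-0.003,0.005,0,0],[30,0,0,0.03,0],[30,0,0,0.03,0],[30,0,0,0,0],[30,0,0,0,0]]'
python3 -c "
from h import *
plan(W(-.057,-.0015),.047,98.5)"
```

```text
time: 15.3
ee_pos: [0.544, -0.0548, 0.1345]
orientation: [-0.0, 0.653, 0.758, -0.0]
ft_force: [0.4, 0.1, -2.7]
gripper_width: 0.0437
15.3 [ 0.544  -0.0548  0.1345] [-0.     0.653  0.758 -0.   ] [ 0.4  0.1 -2.7] 0.0437
phi 98.5 turn 0.0 then dx,dy,dz(tool) [-0.0007 -0.0009  0.0875] q6 -0.38
```

```bash
python3 -m jog '[[30,0,-0.001,0.02,0],[30,0,0,0.02,0],[30,0,0,0.02,0],[30,0,0,0,0]]'; python3 -m jog '[[30,0,0,0.015,0],[30,0,0,0.006,0],[30,0,0,0,0]]'; python3 -m jog '[[30,0,0,0.004,0],[30,0,0,0,0]]'
```

```text
time: 15.7
ee_pos: [0.5435, -0.0548, 0.0749]
orientation: [0.0, 0.653, 0.757, 0.001]
ft_force: [-1.8, -0.3, -3.5]
gripper_width: 0.0434
time: 16.0
ee_pos: [0.5461, -0.0563, 0.0599]
orientation: [0.003, 0.653, 0.757, 0.002]
ft_force: [-6.6, 0.6, 25.3]
gripper_width: 0.0435
time: 16.2
ee_pos: [0.5462, -0.0563, 0.0597]
orientation: [0.004, 0.653, 0.757, 0.002]
ft_force: [-12.2, 1.3, 50.2]
gripper_width: 0.0438
```

```bash
python3 -m jog '[[30,0,0,-0.005,0],[30,0,0,-0.003,0],[30,0,0,0,0]]'
python3 -c "
from h import *
st();a=cam('scene')['color'];b=cam('side')['color']
A=cv2.resize(a[195:275,235:335],(560,448),interpolation=cv2.INTER_CUBIC); B=cv2.resize(b[185:280,260:320],None,fx=4.7,fy=4.7,interpolation=cv2.INTER_CUBIC)[:446]
A=A[:446]; cv2.imwrite('pics/s3.png',np.hstack([A,B[:, :240]]))"
```

```text
time: 16.5
ee_pos: [0.5455, -0.0561, 0.0602]
orientation: [0.003, 0.653, 0.757, 0.001]
ft_force: [-1.1, 0.8, 14.7]
gripper_width: 0.0439
16.5 [ 0.5455 -0.0561  0.0602] [0.003 0.653 0.757 0.001] [-1.1  0.8 14.7] 0.0439
```

View pics/s3.png

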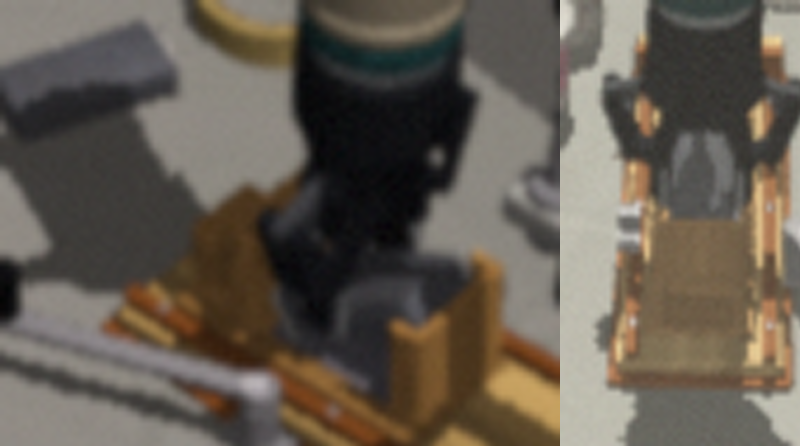

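```bash
python3 -m jog '[[30,0,0,-0.004,0],[30,0,0,0,0],[30,0,0,0,0]]'
python3 - <<'E'
from h import *
s=st(); print(Rp(s["ee_pos"]),phi(s)); w=cam("wrist"); np.savez("w5.npz",**w)
# weight outline rows: per row, extent of grey between fingers
i=cv2.cvtColor(w["color"],cv2.COLOR_BGR2HSV); 
for y in range(150,400,15):
    row=i[y]; print(y,"".join("#" if r[2]<50 else "g" if r[1]<50 and r[2]<130 else "o" if r[1]>80 else "." for r in row[200:350:3]))
print(proj(w,[[*(s["ee_pos"][:2]+a*np.array([np.cos(np.radians(98.5)),np.sin(np.radians(98.5))])+b*V),s["ee_pos"][2]-.0055+z] for a in(.05,-.05) for b in (-.022,.022) for z in (0,.026)]).round())
E
```

```text
time: 16.9
ee_pos: [0.5426, -0.0555, 0.0606]
orientation: [-0.001, 0.653, 0.757, -0.0]
ft_force: [-0.1, -0.2, -2.3]
gripper_width: 0.0434
16.9 [ 0.5426 -0.0555  0.0606] [-0.001  0.653  0.757 -0.   ] [-0.1 -0.2 -2.3] 0.0434
[-0.05727345 -0.00204567] 98.45887071724898
150 oooooooooooooooooooooooooooooooooooooooooooooooooo
165 oooooooooooooooooooooooooooooooooooooooooooooooooo
180 oooooooooooooooooooooooooooooooooooooooooooooooooo
195 oooooooooooooooooooooooooooooooooooooooooooooooooo
210 ooooooooooogggggggggggggggggggggggggggg.oooooooooo
225 oooooooooooggggggggggggggggggggggggggggooooooooooo
240 oooooooooo.gggggggggggggggggggggggggggg.oooooooooo
255 ooooooooooogggggggggggggggggggggggggggg.oooooooooo
270 oo###ggg##gggggggggggggggggggggggggggggg##gggg##o.
285 ###gggg###gggggggggggggggggggggggggggggg###gggg###
300 ####gg####gggggggggggggggggggggggggggggg####gg####
315 ##########gggggggggggggggggggggggggggggg##########
330 #########ggggggggggggggggggggggggggggggggo########
345 #######ooggggggggggggggggggggggggggggggggoo#######
360 ########oggggggggggggggggggggggggggggggggo########
375 ##################################################
390 ##################################################
[[231. 178.]
 [223. 191.]
 [318. 178.]
 [327. 191.]
 [239. 339.]
 [233. 374.]
 [311. 339.]
 [316. 374.]]
```

```bash
python3 -m jog '[[62,0,0,0,0],[62,0,0,0,0],[62,0,0,0,0],[62,0,0,0,0],[62,0,0,0,0]]'
cat >> h.py <<'E'
def rows(w,y0=150,y1=400,st_=15,a=200,b=350,v=130):
    i=cv2.cvtColor(w["color"],cv2.COLOR_BGR2HSV)
    for y in range(y0,y1,st_):
        print(y,"".join("#" if r[2]<50 else "g" if r[1]<50 and r[2]<v else "o" if r[1]>80 else "." for r in i[y,a:b:3]))
E
python3 - <<'E'
from h import *
s=st(); w=cam("wrist"); rows(w)
# predicted top corners of weight lying on pitched floor, centre ramp x=-.057
for x in (-.05,.05):
  for y in (-.022,.022): print(proj(w,[*W(-.057+x,y-.0015),.032+.087*(-.057+x)+.034])[0].round())
E
```

```text
time: 17.45
ee_pos: [0.5431, -0.0555, 0.0614]
orientation: [0.0, 0.653, 0.757, 0.0]
ft_force: [0.5, -0.3, 0.5]
gripper_width: 0.0528
17.45 [ 0.5431 -0.0555  0.0614] [0.    0.653 0.757 0.   ] [ 0.5 -0.3  0.5] 0.0528
150 oooooooooooooooooooooooooooooooooooooooooooooooooo
165 oooooooooooooooooooooooooooooooooooooooooooooooooo
180 oooooooooooooooooooooooooooooooooooooooooooooooooo
195 oooooooooooggggggggggggggggggggggggggg.ooooooooooo
210 oooooooooooggggggggggggggggggggggggggggooooooooooo
225 oooooooooooggggggggggggggggggggggggggggooooooooooo
240 oooooooooooggggggg.ggggggggggggggggggg.oooooooooog
255 oooooooooooggggggggggggggggggggggggggg.oooooooooog
270 #gggg###ooo.ggggggggggggggggggggggggggoooo###gggg#
285 ggg#####oooggg.gggggggggggggggggggggggoooo#####ggg
300 gg#####oooo.gggg.ggggggggggggggg.gggggoooo######gg
315 ######ooooooggggggggggggggggggggggggggoooooo######
330 #####ooooooogggggggggggggggggggggggggoooooooo#####
345 ####oooooooogggggggggggggggggggggggggooooooooo####
360 ######ooooooooooooooooooooooooooooooooooooooo#####
375 ##################################################
390 ##################################################
[231. 179.]
[319. 179.]
[237. 351.]
[313. 351.]
```

```bash
python3 -m jog '[[62,0,0,-0.03,0],[70,0,0,-0.03,0],[100,0,0,-0.04,-8],[100,0,0,-0.04,-8],[100,0,0,0,-8]]'
python3 -m jog '[[100,0,0,0,-8],[100,0,0,0,-8],[100,0,0,0,-8],[100,0,0,0,-8],[100,0,0,0,-8]]'
python3 -m jog '[[100,0,0,0,-5],[100,0,0,0,0]]'
python3 - <<'E'
from h import *
a=cam("scene");b=cam("side")
wa=weights(a,"scene");wb=weights(b,"side"); print(len(wa),len(wb))
for p,c in wa:
    for q,d in wb:
        X,e=tri(a,p,b,q)
        if e<.02: print("W",X.round(4),round(e,4),p.round(),q.round(),cv2.contourArea(c),cv2.contourArea(d))
plan((.566,.196),.13,167.5)
E
```

```text
time: 18.0
ee_pos: [0.5467, -0.0563, 0.2075]
orientation: [0.006, 0.479, 0.878, 0.002]
ft_force: [0.4, -0.1, 0.5]
gripper_width: 0.0856
time: 18.5
ee_pos: [0.5429, -0.0555, 0.2013]
orientation: [0.0, 0.15, 0.989, 0.0]
ft_force: [-0.3, 0.1, -0.1]
gripper_width: 0.0857
time: 18.7
ee_pos: [0.5429, -0.0555, 0.2013]
orientation: [-0.0, 0.109, 0.994, 0.0]
ft_force: [-0.2, -0.2, 0.3]
gripper_width: 0.0857
2 2
W [ 0.5323  0.1841 -0.0482] 0.0146 [245. 227.] [282. 310.] 858.0 2360.0
18.8 [ 0.543  -0.0555  0.2013] [0.    0.11  0.994 0.   ] [-0.5  0.5  0.2] 0.0853
phi 167.3 turn -0.2 then dx,dy,dz(tool) [0.0319 0.2505 0.0713] q6 -1.58
```

```bash
python3 -m jog '[[100,0.004,0.035,0,0],[100,0.004,0.036,0,0],[100,0.004,0.036,0,0],[100,0.005,0.036,0,0],[100,0.005,0.036,0,0]]'
python3 -m jog '[[100,0.005,0.036,0.03,0],[100,0.005,0.036,0.03,0],[100,0,0,0.011,0],[100,0,0,0,0],[100,0,0,0,0]]'
python3 - <<'E'
from h import *
st(); s=cam("wrist"); cv2.imwrite("pics/w6.png",s["color"]); i=s["color"].astype(int).sum(2)//3
rows(s,120,300,6,200,360,115)
for c in (265,275,285): print(c,i[130:290:3,c].tolist())
for r in (190,210,230): print(r,i[r,220:340:3].tolist())
E
```

```text
time: 19.3
ee_pos: [0.5605, 0.1254, 0.2014]
orientation: [0.0, 0.11, 0.994, 0.0]
ft_force: [0.0, 0.0, -0.6]
gripper_width: 0.0853
time: 19.8
ee_pos: [0.5667, 0.1957, 0.1307]
orientation: [0.0, 0.11, 0.994, -0.0]
ft_force: [0.7, -0.4, 0.4]
gripper_width: 0.0856
19.8 [0.5667 0.1957 0.1307] [ 0.     0.11   0.994 -0.   ] [ 0.7 -0.4  0.4] 0.0856
120 ......................................................
126 ......................................................
132 ......................................................
138 ......................................................
144 .....................................................g
150 ..................gggggggggggggggg................gggg
156 ...............ggggggggggggggggggggggggggggggggggggggg
162 ...............gggg.gggggggggggggggggggggggggggggggggg
168 ...............ggggggggggggggggggggggggggggggggggggggg
174 ...............ggggggggggggggggggggggggggggggggggggggg
180 ...............ggggggggggggggggggggggggggggg.ggggggggg
186 ...............ggggggggggggggggggggggggggggggggggggggg
192 ...............ggg.gggggggggggggggg.......g..
[... 1668 characters left out ...]
 105, 108, 108, 102, 105, 105, 100, 102, 102, 101, 102, 103, 106, 171, 148, 149, 148, 150, 145, 84, 69, 67, 68, 79]
190 [152, 149, 151, 150, 152, 154, 150, 150, 116, 105, 110, 110, 108, 113, 103, 95, 59, 62, 59, 60, 60, 63, 63, 62, 58, 67, 82, 82, 135, 147, 150, 149, 139, 97, 87, 85, 86, 92, 108, 116]
210 [150, 149, 150, 150, 151, 148, 151, 151, 131, 105, 111, 108, 106, 106, 107, 102, 100, 102, 103, 98, 99, 109, 102, 97, 85, 71, 85, 91, 147, 149, 150, 147, 150, 153, 151, 150, 153, 151, 150, 151]
230 [152, 150, 151, 151, 151, 152, 151, 151, 144, 103, 109, 107, 111, 109, 107, 104, 107, 106, 103, 108, 105, 98, 103, 95, 75, 77, 79, 103, 150, 150, 148, 150, 152, 150, 151, 151, 150, 152, 151, 151]
```

```bash
python3 -c "
from h import *
s=cam('wrist'); ends(s,(271,155),(272,260)); ends(s,(246,225),(295,225)); ends(s,(244.5,160),(248,250));ends(s,(280,151),(280,260),.02)"
```

```text
c [0.5668 0.1941 0.026 ] len 0.0965 ang 167.7 in tool [ 0.0002 -0.0015]
c [0.5798 0.1902 0.026 ] len 0.0436 ang -102.7 in tool [-0.0133 -0.0024]
c [0.559  0.1733 0.026 ] len 0.0821 ang 167.8 in tool [ 0.0033 -0.0234]
c [0.5688 0.2014 0.02  ] len 0.1021 ang 167.7 in tool [-0.0001  0.0061]
```

```bash
python3 -m jog '[[100,0,-0.002,0.03,0],[100,0,0,0.03,0],[100,0,0,0.03,0],[100,0,0,0.02,0],[100,0,0,0.015,0]]'
python3 -m jog '[[30,0,0,0,0],[30,0,0,0,0],[30,0,0,0,0],[30,0,0,0,0],[30,0,0,0,0]]'
python3 -m jog '[[30,0,0,-0.02,0],[30,0,0,-0.03,0],[30,0,0,-0.04,0],[30,0,0,-0.05,0],[30,0,0,-0.03,0]]'
python3 -m jog '[[30,0,0,0,0]]'
python3 -c "
from h import *
plan(W(-.060,-.0015),.19,98.5); w=cam('wrist'); rows(w,170,380,10)"
```

```text
time: 20.4
ee_pos: [0.5664, 0.1933, 0.0052]
orientation: [0.0, 0.11, 0.994, 0.0]
ft_force: [-0.1, -0.0, 1.4]
gripper_width: 0.0855
time: 20.9
ee_pos: [0.5675, 0.1943, 0.0074]
orientation: [0.002, 0.109, 0.994, 0.0]
ft_force: [-0.8, -1.8, 7.2]
gripper_width: 0.0436
time: 21.4
ee_pos: [0.5668, 0.195, 0.1791]
orientation: [0.002, 0.109, 0.994, 0.001]
ft_force: [1.1, -0.1, -3.5]
gripper_width: 0.0437
time: 21.5
ee_pos: [0.5688, 0.1954, 0.1807]
orientation: [0.005, 0.109, 0.994, 0.002]
ft_force: [1.3, -0.0, -3.2]
gripper_width: 0.0435
21.5 [0.5688 0.1954 0.1807] [0.005 0.109 0.994 0.002] [ 1.3 -0.  -3.2] 0.0435
phi 167.5 turn 69.0 then dx,dy,dz(tool) [-0.2415 -0.0625 -0.0093] q6 -1.14
170 ......................................gggggggggggg
180 ............gggggggggggggggggggggggggg..gggggggggg
190 .........ggggggggggggggggggggggggggggggggggggggggg
200 .........ggggggggggggggggggggggggggggggggggggggggg
210 .........ggggggggggggggggggggggggggggggggg........
220 .........gggggggggggggggggggggggggggggggg.........
230 .........gggggggggggggggggggggggggggggggg.........
240 .........ggggggg..ggggggggggggggggggggggg.........
250 .........ggg.gggggggggggggggggggggggggggg.........
260 ......gggggggggggggggggggggggggggggggggggggg......
270 .g###gggg#gggggggggggggggggggggggggggggg##ggg###g.
280 ###gggg###gggggggggggggggggggggggggggggg###gggg###
290 ##gggg#####ggggggggggggggggggggggggggggg####gggg##
300 ####gg#####gggggggggggggggggggggggggggg#####gg####
310 ##########ggggggggggggggggggggggggggggg.##########
320 #########g.gggggggggggggggggggggggggggggg#########
330 ########g..ggg.gggggggg.gggggggggggggggggg########
340 #######gggggggggggggggggggggggggggggggggggg#######
350 #######ggggggggggg...gggggggggggggggggggggg#######
360 ########gggggggggggggggggggggggggggggggggg########
370 ##################################################
```

```bash
python3 -m jog '[[30,0,0,-0.01,7.7],[30,0,0,-0.01,7.7],[30,0,0,-0.01,7.7],[30,0,0,0,7.7],[30,0,0,0,7.7]]'
python3 -m jog '[[30,0,0,0,7.7],[30,0,0,0,7.7],[30,0,0,0,7.6],[30,0,0,0,7.5],[30,0,0,0,0]]'
python3 -m jog '[[30,-0.03,-0.008,0,0],[30,-0.03,-0.008,0,0],[30,-0.03,-0.008,0,0],[30,-0.03,-0.008,0,0],[30,-0.03,-0.008,0,0]]'
python3 -m jog '[[30,-0.03,-0.008,0,0],[30,-0.03,-0.008,0,0],[30,-0.03,-0.007,0,0],[30,0,0,0,0],[30,0,0,0,0]]'
python3 -c "
from h import *
plan(W(-.060,-.0015),.135,98.5); w=cam('wrist'); rows(w,170,380,10)"
```

```text
time: 22.05
ee_pos: [0.5642, 0.1942, 0.2024]
orientation: [-0.002, 0.433, 0.901, -0.002]
ft_force: [0.3, -0.1, -3.7]
gripper_width: 0.0435
time: 22.55
ee_pos: [0.5641, 0.1942, 0.2021]
orientation: [-0.002, 0.653, 0.757, -0.002]
ft_force: [0.3, -0.2, -3.7]
gripper_width: 0.0433
time: 23.05
ee_pos: [0.547, 0.0392, 0.2034]
orientation: [-0.001, 0.652, 0.758, -0.001]
ft_force: [-0.7, 0.6, -3.7]
gripper_width: 0.0436
time: 23.55
ee_pos: [0.5379, -0.0524, 0.2038]
orientation: [-0.002, 0.653, 0.757, -0.0]
ft_force: [-0.3, 0.6, -2.9]
gripper_width: 0.0435
23.55 [ 0.5379 -0.0524  0.2038] [-0.002  0.653  0.757 -0.   ] [-0.3  0.6 -2.9] 0.0435
phi 98.5 turn -0.0 then dx,dy,dz(tool) [-0.001   0.0048  0.0688] q6 -0.37
170 ....g.gggoooooooooo.gggggggggggggggooooooooo......
180 ......ggggooo..g...ggg#gggg##gggggg.ooooo.........
190 .........gggggggggggggggggggggggggggggggg.........
200 .........ggggggggggggggggggggggggggggggggg........
210 .........gggggggggggggggggggggggggggggggg.........
220 .........ggggggggggggggggggggggggggggggggoo.......
230 .........ggggggggggggggggggggggggggggggggoo.......
240 .........ggggggggggggggggggggggggggggggg.oo.......
250 .........gggggggggggggggggggggggggggggggooo.......
260 ......gggggggggggggggggggggggggggggggggggggg......
270 .g###ggg##gggggggggggggggggggggggggggggg##ggg###g.
280 ###gggg####ggggggggggggggggggggggggggggg###gggg###
290 ##gggg#####ggggggggggggggggggggggggggggg####gggg##
300 ####gg####gggggggggggggggggggggggggggggg####gg####
310 ##########gggggggggggggggggggggggggggggg##########
320 #########g.ggggggggggggggggggggggggggggoo#########
330 ########g..ggggggggggggggggggggggggggggoo#########
340 #######....ggggggggggggggggggggggggggggoooo#######
350 #######g...ggggggggggggggggggggggggggg.oo.g#######
360 ########...ggggggggggggggggggggggggggggoo.########
370 ##################################################
```

```bash
python3 -m jog '[[30,-0.001,0.0048,0.03,0],[30,0,0,0.03,0],[30,0,0,0.01,0],[30,0,0,0,0],[30,0,0,0,0]]'
python3 -c "
from h import *
plan(W(-.060,-.0015),.076,98.5)"
```

```text
time: 24.1
ee_pos: [0.5445, -0.052, 0.136]
orientation: [0.0, 0.653, 0.758, 0.0]
ft_force: [1.2, 0.4, -3.7]
gripper_width: 0.044
24.1 [ 0.5445 -0.052   0.136 ] [0.    0.653 0.758 0.   ] [ 1.2  0.4 -3.7] 0.044
phi 98.5 turn 0.0 then dx,dy,dz(tool) [-0.0004 -0.0018  0.06  ] q6 -0.37
```

```bash
python3 -m jog '[[30,0,-0.001,0.02,0],[30,0,0,0.02,0],[30,0,0,0.01,0],[30,0,0,0.005,0],[30,0,0,0,0]]'; python3 -m jog '[[30,0,0,0.004,0],[30,0,0,0,0],[30,0,0,0,0]]'
python3 -c "
from h import *
w=cam('wrist'); rows(w,170,380,15)"
```

```text
time: 24.6
ee_pos: [0.5438, -0.0533, 0.0809]
orientation: [0.001, 0.653, 0.757, 0.0]
ft_force: [0.3, -2.3, -3.9]
gripper_width: 0.0438
time: 24.9
ee_pos: [0.5438, -0.0529, 0.077]
orientation: [0.001, 0.653, 0.757, 0.001]
ft_force: [1.5, -3.9, -0.9]
gripper_width: 0.0434
170 oooooooooooooooooooooooooooooooooooooooooooooooooo
185 oooooooooo.gggggggggggggggggggggggggggg.oooooooooo
200 ooooooooogggggggggggggggggggggggggggggggg.oooooooo
215 oooooooooggggggggggggggggggggggggggggggggooooooggg
230 ooooooooo.gggggggggggggggggggggggggggggggoooooo...
245 oooooooooogggggggggggggggggggggggggggggg.ooooooggg
260 ooooooggggggggggggggggggggggggggggggggggggggooog..
275 o###gggg##gggggggggggggggggggggggggggggg##gggg###o
290 ##gggg####gggggggggggggggggggggggggggggg####gggg##
305 ##########gggggggggggggggggggggggggggggg##########
320 #########o.gggggggggggggggggggggggggggg.o#########
335 #######gooogggg.gg..gggggggggggggggggggooog#######
350 #######oooogggggg......ggggggggggggggggoooo#######
365 ###################gggggggggggg###################
```

```bash
python3 -m jog '[[62,0,0,0,0],[62,0,0,0,0],[62,0,0,0,0],[62,0,0,0,0],[62,0,0,0,0]]'
python3 - <<'E'
from h import *
s=st(); w=cam("wrist"); rows(w,165,390,15)
for x in (-.05,.05):
  for y in (-.022,.022): print(proj(w,[*W(-.059+x,y-.0015),.032+.087*(-.057+x)+.060])[0].round())
E
```

```text
time: 25.45
ee_pos: [0.5426, -0.0523, 0.0763]
orientation: [-0.0, 0.653, 0.757, 0.0]
ft_force: [0.8, -0.1, -0.3]
gripper_width: 0.0527
25.45 [ 0.5426 -0.0523  0.0763] [-0.     0.653  0.757  0.   ] [ 0.8 -0.1 -0.3] 0.0527
165 oooooooooooooooooooooooooooooooooooooooooooooooooo
180 oooooooooooooooooooooooooooooooooooooooooooooooooo
195 oooooooooo.ggggggggggggggggggggggggggggggooooooooo
210 oooooooooooggggggggggggggggggggggggggggg.ooooooooo
225 ooooooooooogggggggggggggggggggggggggggggoooooooo..
240 ooooooooooogggggggggggggggggggggggggggggooooooo.gg
255 ooooooooooo.ggggggggggggggggggggggggggggooooooogg.
270 #gggg###ooogggggggggggggggggggggggggggggoo###gggg#
285 ggg#####ooo.ggggggggggggggggggggggggggggoo#####ggg
300 gg######ooooggggggggggggggggggggggggggggooo#####gg
315 ######ooooooggggg.gg.gggggggggggggg.ggg.oooo######
330 #####ooooooogggggg....ggggggggggggggggg.ooooo#####
345 ####oooooooogggggggggggggggggggggggggggooooooo####
360 ######ooooo........gggg.g....ggg.g.g...gooooo#####
375 ##################################################
[228. 187.]
[322. 187.]
[235. 368.]
[315. 368.]
```

```bash
python3 -m jog '[[62,0,0,-0.03,0],[70,0,0,-0.03,0],[100,0,0,-0.04,8],[100,0,0,-0.03,8],[100,0,0,0,8]]'
python3 -m jog '[[100,0,0,0,8],[100,0,0,0,8],[100,0,0,0,8],[100,0,0,0,8],[100,0,0,0,8]]'
python3 -m jog '[[100,0,0,0,8],[100,0,0,0,7.5],[100,0,0,0,0]]'
python3 -c "
from h import *
plan((.488,.317),.13,19)"
```

```text
time: 26.0
ee_pos: [0.5456, -0.0531, 0.2113]
orientation: [0.004, 0.798, 0.603, 0.003]
ft_force: [-0.2, -0.5, -0.8]
gripper_width: 0.0855
time: 26.5
ee_pos: [0.5426, -0.0524, 0.2062]
orientation: [-0.0, 0.956, 0.293, -0.0]
ft_force: [-1.4, 0.4, -1.0]
gripper_width: 0.0853
time: 26.8
ee_pos: [0.5426, -0.0525, 0.2062]
orientation: [-0.0, 0.986, 0.165, -0.0]
ft_force: [0.9, 0.3, -1.0]
gripper_width: 0.0851
26.8 [ 0.5426 -0.0525  0.2062] [-0.     0.986  0.165 -0.   ] [ 0.9  0.3 -1. ] 0.0851
phi 19.0 turn -0.0 then dx,dy,dz(tool) [ 0.0687 -0.3671  0.0762] q6 1.02
```

```bash
python3 -m jog '[[100,0.007,-0.037,0,0],[100,0.007,-0.037,0,0],[100,0.007,-0.037,0,0],[100,0.007,-0.037,0,0],[100,0.007,-0.037,0,0]]'
python3 -m jog '[[100,0.007,-0.037,0,0],[100,0.007,-0.037,0,0],[100,0.007,-0.037,0,0],[100,0.007,-0.037,0,0],[100,0.006,-0.034,0.03,0]]'
python3 -m jog '[[100,0,0,0.03,0],[100,0,0,0.016,0],[100,0,0,0,0],[100,0,0,0,0]]'
python3 - <<'E'
from h import *
st(); s=cam("wrist"); cv2.imwrite("pics/w7.png",s["color"]); i=s["color"].astype(int).sum(2)//3
rows(s,120,300,6,200,360,115)
for c in (265,275,285): print(c,i[130:290:3,c].tolist())
E
```

```text
time: 27.3
ee_pos: [0.5154, 0.1352, 0.2064]
orientation: [-0.0, 0.986, 0.166, 0.0]
ft_force: [0.3, -0.9, -0.5]
gripper_width: 0.0854
time: 27.8
ee_pos: [0.4913, 0.3202, 0.1799]
orientation: [-0.002, 0.986, 0.166, 0.005]
ft_force: [1.1, 0.3, -0.2]
gripper_width: 0.0856
time: 28.2
ee_pos: [0.489, 0.317, 0.1305]
orientation: [-0.0, 0.986, 0.165, 0.0]
ft_force: [1.2, -0.4, 0.6]
gripper_width: 0.0856
28.2 [0.489  0.317  0.1305] [-0.     0.986  0.165  0.   ] [ 1.2 -0.4  0.6] 0.0856
120 ......................................................
126 ......................................................
132 ......................................................
138 ......................................................
144 ......................................................
150 ................ggggggggggggggg.......................
156 ...............gggggggggggggggggggg...................
162 gggggg.g.......gggggggggggggggggggg...................
168 ggggggggggggggggggggggggggggggggggg...................
174 ggggggggggggggggggggggggggggggggggg...................
180 gggggggggggggggggg##ggggg
[... 1171 characters left out ...]
130, 133, 130, 117, 53, 57, 117, 130, 87, 84, 85, 88, 78, 52, 52, 49, 53, 49, 48, 49, 50, 54, 56, 67, 92, 89, 96, 99, 90, 92, 91, 96, 93, 91, 93, 93, 91, 89, 90, 96, 90, 134, 131, 133, 136, 134, 135, 133, 134, 136, 138]
275 [133, 135, 135, 134, 137, 134, 96, 62, 54, 120, 139, 88, 86, 85, 91, 86, 59, 54, 47, 54, 46, 53, 50, 53, 50, 67, 92, 93, 92, 95, 91, 93, 91, 93, 90, 97, 89, 92, 90, 95, 91, 93, 93, 86, 128, 134, 134, 136, 134, 136, 136, 133, 135, 135]
285 [136, 136, 133, 132, 135, 134, 114, 62, 55, 114, 154, 93, 93, 85, 87, 92, 91, 92, 89, 93, 87, 86, 94, 98, 96, 92, 95, 94, 95, 98, 97, 95, 97, 93, 97, 103, 99, 104, 99, 96, 91, 93, 91, 91, 126, 136, 135, 133, 137, 135, 136, 134, 133, 132]
```

```bash
python3 -m jog '[[100,0,0,0.03,0],[100,0,0,0.03,0],[100,0,0,0.03,0],[100,0,0,0.02,0],[100,0,0,0.014,0]]'
python3 -m jog '[[30,0,0,0,0],[30,0,0,0,0],[30,0,0,0,0],[30,0,0,0,0],[30,0,0,0,0]]'
python3 -m jog '[[30,0,0,-0.02,0],[30,0,0,-0.03,0],[30,0,0,-0.04,0],[30,0,0,-0.05,0],[30,0,0,-0.04,0]]'
python3 -m jog '[[30,0,0,-0.02,-8],[30,0,0,-0.02,-8],[30,0,0,0,-8],[30,0,0,0,-8],[30,0,0,0,-8]]'
python3 -m jog '[[30,0,0,0,-8],[30,0,0,0,-8],[30,0,0,0,-8],[30,0,0,0,-8],[30,0,0,0,-7.5]]'
python3 -c "
from h import *
plan(W(-.0625,-.0015),.22,98.5); w=cam('wrist'); rows(w,170,380,15)"
```

```text
time: 28.75
ee_pos: [0.4896, 0.3168, 0.0063]
orientation: [-0.0, 0.986, 0.165, 0.001]
ft_force: [-0.6, -0.4, 0.8]
gripper_width: 0.0853
time: 29.25
ee_pos: [0.4907, 0.3173, 0.0085]
orientation: [-0.0, 0.986, 0.165, 0.002]
ft_force: [0.2, -1.8, 6.4]
gripper_width: 0.0437
time: 29.75
ee_pos: [0.4885, 0.3171, 0.1887]
orientation: [-0.0, 0.986, 0.165, 0.001]
ft_force: [1.5, 0.5, -4.8]
gripper_width: 0.0434
time: 30.25
ee_pos: [0.4879, 0.3168, 0.2262]
orientation: [-0.0, 0.869, 0.495, -0.0]
ft_force: [-0.5, 0.6, -5.0]
gripper_width: 0.0436
time: 30.75
ee_pos: [0.4879, 0.3168, 0.2258]
orientation: [-0.001, 0.651, 0.759, -0.001]
ft_force: [-0.3, -0.2, -4.4]
gripper_width: 0.0433
30.75 [0.4879 0.3168 0.2258] [-0.001  0.651  0.759 -0.001] [-0.3 -0.2 -4.4] 0.0433
phi 98.8 turn 0.3 then dx,dy,dz(tool) [-0.371  -0.0004  0.0058] q6 0.3
170 ..................................................
185 ............gggggggggggggggggggggggggg............
200 ........gggggggggggggggggggggggggggggggggg........
215 .........gggggggggggggggggggggggggggggggg.........
230 .........gggggggggggggggggggggggggggggggg.........
245 .........gggggggggggggggggggggggggggggg#g.........
260 ......gggg#gggggggggggggggggggggggggggg##ggg......
275 g###gggg###ggggggggggggggggggggggggggggg##gggg###g
290 ##gggg#####ggggggggggggggggggggggggggggg####gggg##
305 ##########gggggggggggggggggggggggggggggg##########
320 #########g.gggggggggggggggggggggggggggg.g#########
335 ########g..gggggggggggggggggggggggggggg...########
350 #######g...gggggggggggggggggggggggggggg...g#######
365 ###################gggggggggggg###################
```

```bash
python3 -m jog '[[30,-0.037,0,0,0.3],[30,-0.037,0,0,0],[30,-0.037,0,0,0],[30,-0.037,0,0,0],[30,-0.037,0,0,0]]'
python3 -m jog '[[30,-0.037,0,0,0],[30,-0.037,0,0,0],[30,-0.037,0,0,0],[30,-0.037,0,0,0],[30,-0.037,0,0,0]]'
python3 -m jog '[[30,0,0,0.03,0],[30,0,0,0.03,0],[30,0,0,0,0],[30,0,0,0,0]]'
python3 -c "
from h import *
plan(W(-.0625,-.0015),.102,98.5); w=cam('wrist'); rows(w,170,380,15)"
```

```text
time: 31.3
ee_pos: [0.5146, 0.1326, 0.2261]
orientation: [-0.0, 0.656, 0.755, -0.0]
ft_force: [1.3, -0.9, -4.6]
gripper_width: 0.0434
time: 31.8
ee_pos: [0.5409, -0.0504, 0.2261]
orientation: [-0.0, 0.656, 0.755, 0.0]
ft_force: [0.9, 0.3, -5.1]
gripper_width: 0.0435
time: 32.2
ee_pos: [0.5411, -0.049, 0.1662]
orientation: [-0.001, 0.655, 0.755, -0.0]
ft_force: [0.2, -0.2, -3.6]
gripper_width: 0.0431
32.2 [ 0.5411 -0.049   0.1662] [-0.001  0.655  0.755 -0.   ] [ 0.2 -0.2 -3.6] 0.0431
phi 98.1 turn -0.4 then dx,dy,dz(tool) [-0.0014  0.0011  0.0642] q6 -0.36
170 ..ggg.oooooooooooggggggggggggggggggoooooooooo.....
185 .ggggg.ooooooo...##gg##########gggggooooooooo.....
200 ....gggogggggggggggggggggggggggggggggggggg........
215 .......ooggggggggggggggggggggggggggggggggg........
230 .......ooogggggggggggggggggggggggggggggggooo......
245 .......oooggggggggggggggggggggggggggggggoooo......
260 ......gggg#ggggggggggggggggggggggggggggg#ggg......
275 g###gggg###ggggggggggggggggggggggggggggg##gggg###g
290 ##gggg####gggggggggggggggggggggggggggggg####gggg##
305 ###########ggggggggggggggggggggggggggggg##########
320 #########ooggggggggggggggggggggggggggggoo#########
335 #######gg.oggggggggggggggggggggggggggggo.ogg######
350 #######g.go.gggggggggggggggggggggggggggooo########
365 ###################gg#ggggggg#####################
```

```bash
python3 -m jog '[[30,-0.001,0.001,0.02,-0.4],[30,0,0,0.02,0],[30,0,0,0.015,0],[30,0,0,0.005,0],[30,0,0,0,0]]'; python3 -m jog '[[30,0,0,0.003,0],[30,0,0,0,0],[30,0,0,0,0]]'
```

```text
time: 32.75
ee_pos: [0.5433, -0.0499, 0.1071]
orientation: [0.001, 0.652, 0.758, 0.0]
ft_force: [0.5, -1.0, -4.5]
gripper_width: 0.0436
time: 33.05
ee_pos: [0.5431, -0.0502, 0.104]
orientation: [0.001, 0.652, 0.758, 0.0]
ft_force: [-0.7, -0.3, -4.5]
gripper_width: 0.0435
```

```bash
python3 -m jog '[[30,0,0,0.002,0],[30,0,0,0,0]]'; python3 -m jog '[[62,0,0,0,0],[62,0,0,0,0],[62,0,0,0,0],[62,0,0,0,0],[62,0,0,0,0]]'
python3 - <<'E'
from h import *
w=cam("wrist"); rows(w,165,390,15)
for x in (-.05,.05):
  for y in (-.022,.022): print(proj(w,[*W(-.062+x,y-.0015),.032+.087*(-.057+x)+.086])[0].round())
E
python3 -m jog '[[62,0,0,-0.03,0],[62,0,0,-0.03,0],[62,0,0,-0.04,0],[62,0.04,0,-0.02,0],[62,0.04,0,0,0]]'
python3 -m jog '[[20,0.04,0,0,0],[20,0.04,0,0,0],[0,0.04,0,0,0],[0,0.02,0,0,0],[0,0,0,0,0]]'
python3 - <<'E'
from h import *
st();w=cam("wrist");a=cam("scene");b=cam("side")
A=cv2.resize(a["color"][190:290,235:360],(500,400),interpolation=cv2.INTER_CUBIC); B=cv2.resize(b["color"][175:275,265:340],(300,400),interpolation=cv2.INTER_CUBIC)
cv2.imwrite("pics/s4.png",np.hstack([A,B]))
E
```

```text
time: 33.25
ee_pos: [0.5425, -0.0501, 0.1013]
orientation: [-0.0, 0.652, 0.758, 0.0]
ft_force: [0.8, 0.5, -4.9]
gripper_width: 0.0437
time: 33.75
ee_pos: [0.5428, -0.0502, 0.1015]
orientation: [0.0, 0.652, 0.758, 0.0]
ft_force: [0.6, -0.2, 1.1]
gripper_width: 0.0529
165 oooooooooooooooooooooooooooooooooooooooooooooooooo
180 oooooooooooooggggg#gggggggggggggggggggoooooooooooo
195 .ooooooo.ggggggggggggggggggggggggggggggggoooooooo.
210 goooooooooggggggggggggggggggggggggggggg.ooooog....
225 g.oooooooogggggggggggggggggggggggggggggoooooo.....
240 ..oooooooo.ggggggggggggggggggggggggggggooooooggggg
255 ..oooooooooggggggggggggggggggggggggggggoooooo.....
270 #gggg###oooggg...ggggggggggggggggggggggooo###gggg#
285 ggg#####oooggggggggggggggggggggggggggggooo#####ggg
300 gg######oooggggggggggggggggggggggggggggooo######gg
315 #######ooooggggggggggggggggggggggggggggooooo######
330 #####ooooooggggggggggggggggggggggggggggoooooo#####
345 ####oooooooggggggggggggggggggggggggggg.ooooooo####
360 #####ooooooooggggggggggggggggggggggggoooooooo#####
375 ##################################################
[227. 185.]
[321. 185.]
[234. 368.]
[314. 368.]
time: 34.3
ee_pos: [0.5332, 0.0289, 0.2251]
orientation: [0.003, 0.653, 0.757, 0.002]
ft_force: [0.3, 0.9, -0.4]
gripper_width: 0.053
time: 34.8
ee_pos: [0.5092, 0.17, 0.2213]
orientation: [-0.0, 0.651, 0.759, 0.0]
ft_force: [1.4, 0.3, 0.8]
gripper_width: 0.0001
34.8 [0.5092 0.17   0.2213] [-0.     0.651  0.759  0.   ] [1.4 0.3 0.8] 0.0001
```

View pics/s4.png

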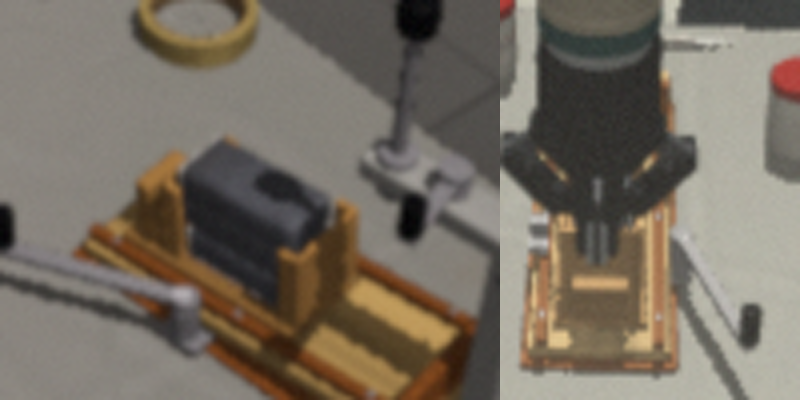

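```bash
python3 -c "
from h import *
plan(W(-.190,-.0015),.047,98.5)"
```

```text
34.95 [0.51   0.1667 0.2213] [ 0.     0.652  0.758 -0.   ] [-0.1  0.5 -0.2] 0.0001
phi 98.6 turn 0.1 then dx,dy,dz(tool) [-0.0918 -0.      0.1743] q6 0.04
```

```bash
python3 -m jog '[[0,-0.03,0,0.02,0],[0,-0.03,0,0.02,0],[0,-0.032,0,0.03,0],[0,0,0,0.03,0],[0,0,0,0.03,0]]'
python3 -m jog '[[0,0,0,0.03,0],[0,0,0,0.014,0],[0,0,0,0,0],[0,0,0,0,0]]'
python3 -c "
from h import *
s=st();print(Rp(s['ee_pos']))"
python3 -m jog '[[0,-0.006,0,-0.0005,0],[0,-0.006,0,-0.0005,0],[0,-0.006,0,-0.0005,0],[0,-0.006,0,-0.0005,0],[0,0,0,0,0]]'
python3 -m jog '[[0,-0.006,0,-0.0005,0],[0,-0.006,0,-0.0005,0],[0,-0.006,0,-0.0005,0],[0,0,0,0,0]]'
python3 -c "
from h import *
s=st();print(Rp(s['ee_pos']))"
```

```text
time: 35.45
ee_pos: [0.5241, 0.0736, 0.0905]
orientation: [0.001, 0.654, 0.757, 0.0]
ft_force: [0.2, 0.4, 0.0]
gripper_width: 0.0003
time: 35.85
ee_pos: [0.5241, 0.0754, 0.0475]
orientation: [0.0, 0.653, 0.757, 0.0]
ft_force: [0.1, -0.0, 0.9]
gripper_width: -0.0001
35.85 [0.5241 0.0754 0.0475] [0.    0.653 0.757 0.   ] [ 0.1 -0.   0.9] -0.0001
[-0.18941707 -0.00104864]
time: 36.35
ee_pos: [0.5276, 0.0518, 0.0497]
orientation: [0.0, 0.653, 0.758, 0.0]
ft_force: [0.5, 0.5, -0.3]
gripper_width: 0.0
time: 36.75
ee_pos: [0.5288, 0.0371, 0.0507]
orientation: [-0.002, 0.653, 0.757, 0.001]
ft_force: [-1.0, 6.9, 2.6]
gripper_width: -0.0
36.75 [0.5288 0.0371 0.0507] [-0.002  0.653  0.757  0.001] [-1.   6.9  2.6] -0.0
[-0.15084631 -0.00206502]
```

```bash
for i in 1; do python3 -m jog '[[0,-0.008,0,-0.0007,0],[0,-0.008,0,-0.0007,0],[0,-0.008,0,-0.0007,0],[0,-0.008,0,-0.0007,0],[0,-0.008,0,-0.0007,0]]'; done
python3 -m jog '[[0,-0.008,0,-0.0007,0],[0,-0.008,0,-0.0007,0],[0,-0.008,0,-0.0007,0],[0,-0.006,0,-0.0005,0],[0,0,0,0,0]]'
python3 -c "
from h import *
s=st();print(Rp(s['ee_pos']))"
```

```text
time: 37.25
ee_pos: [0.534, -0.0009, 0.0541]
orientation: [-0.004, 0.653, 0.757, 0.002]
ft_force: [-1.7, 12.2, 2.9]
gripper_width: 0.0002
time: 37.75
ee_pos: [0.5387, -0.0316, 0.0568]
orientation: [-0.003, 0.653, 0.757, 0.001]
ft_force: [-1.6, 8.6, 3.3]
gripper_width: -0.0001
37.75 [ 0.5387 -0.0316  0.0568] [-0.003  0.653  0.757  0.001] [-1.6  8.6  3.3] -0.0001
[-0.08142903 -0.00236894]
```

```bash
python3 -m jog '[[0,-0.006,0,-0.0005,0],[0,-0.006,0,-0.0005,0],[0,0,0,0,0]]'; python3 -m jog '[[0,-0.005,0,-0.0004,0],[0,-0.004,0,-0.0004,0],[0,0,0,0,0]]'
python3 -m jog '[[0,-0.003,0,0,0],[0,0,0,0,0]]'
python3 -c "
from h import *
s=st();print(Rp(s['ee_pos']))"
```

```text
time: 38.05
ee_pos: [0.5403, -0.043, 0.0577]
orientation: [-0.003, 0.653, 0.757, 0.001]
ft_force: [-1.5, 9.4, 3.0]
gripper_width: -0.0002
time: 38.35
ee_pos: [0.5407, -0.0468, 0.0581]
orientation: [-0.007, 0.655, 0.756, 0.004]
ft_force: [-0.4, 23.9, 4.2]
gripper_width: -0.0
time: 38.55
ee_pos: [0.5407, -0.0468, 0.0582]
orientation: [-0.009, 0.655, 0.756, 0.006]
ft_force: [-2.0, 31.8, 4.7]
gripper_width: 0.0
38.55 [ 0.5407 -0.0468  0.0582] [-0.009  0.655  0.756  0.006] [-2.  31.8  4.7] 0.0
[-0.06612776 -0.00263474]
```

```bash
python3 -m jog '[[0,0.01,0,0,0],[0,0.02,0,0,0],[0,0.04,0,0,0],[0,0.04,0,-0.03,0],[0,0.03,0,-0.04,0]]'
python3 -m jog '[[0,0.04,0,-0.04,0],[0,0.04,0,-0.04,0],[0,0,0,0,0]]'
python3 - <<'E'
from h import *
st();a=cam("scene");w=cam("wrist");b=cam("side")
A=cv2.resize(a["color"][190:320,240:390],None,fx=3,fy=3,interpolation=cv2.INTER_CUBIC)
B=cv2.resize(b["color"][160:270,262:335],(259,390),interpolation=cv2.INTER_CUBIC)
R=cv2.resize(rect(a,-.07,.13,-.06,.06,.008,3),(350,200)); R2=cv2.resize(rect(w,-.17,.03,-.06,.06,.047,3),(359,200))
cv2.imwrite("pics/s5.png",np.vstack([np.hstack([A,B]),np.hstack([R,R2])]))
E
```

```text
time: 39.05
ee_pos: [0.5205, 0.0819, 0.1274]
orientation: [-0.002, 0.652, 0.758, -0.002]
ft_force: [1.3, 1.2, 0.3]
gripper_width: 0.0002
time: 39.35
ee_pos: [0.515, 0.1544, 0.2048]
orientation: [0.003, 0.651, 0.759, 0.005]
ft_force: [0.9, -0.6, 0.5]
gripper_width: 0.0002
39.35 [0.515  0.1544 0.2048] [0.003 0.651 0.759 0.005] [ 0.9 -0.6  0.5] 0.0002
```

View pics/s5.png

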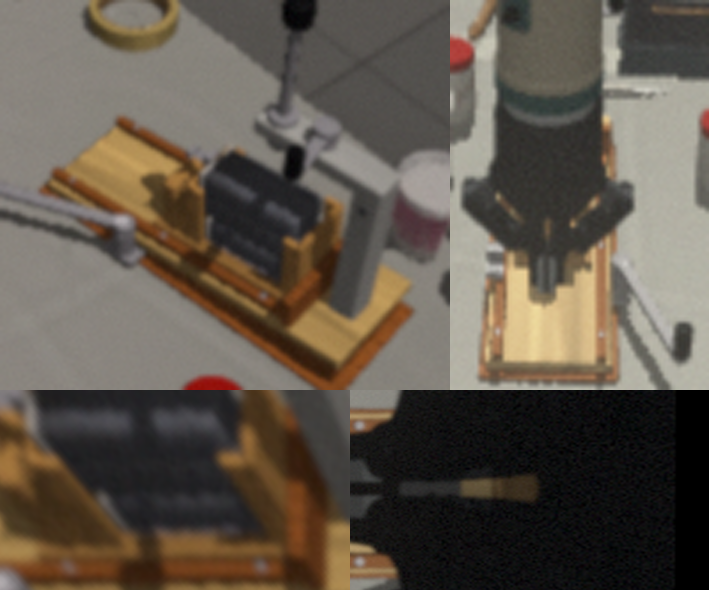

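```bash
python3 -m jog '[[0,0,0,0,-8],[0,0,0,0,-8],[0,0,0,0,-8],[0,0,0,0,-8],[0,0,0,0,-8]]'
python3 -m jog '[[0,0,0,0,-8],[0,0,0,0,-8],[0,0,0,0,-8],[0,0,0,0,-8],[0,0,0,0,-8]]'
python3 -m jog '[[0,0,0,0,-8],[0,0,0,0,-8],[0,0,0,0,-8],[0,0,0,0,-8],[0,0,0,0,0]]'
python3 - <<'E'
from h import *
a=cam("scene");b=cam("side")
for n,i,g in (("scene",a,(235,246)),("side",b,(327,255))):
    m=(i["color"].max(2)<50).astype(np.uint8); N,l,S,c=cv2.connectedComponentsWithStats(m)
    print(n,[(S[k,4],c[k].round(1).tolist()) for k in range(1,N) if np.hypot(*(c[k]-g))<15 and S[k,4]>10], proj(i,[[.4129,.0528,.0648]]))
plan(W(-.170,-.147),.058,210.8)
E
```

```text
time: 40.0
ee_pos: [0.5116, 0.1485, 0.1973]
orientation: [-0.002, 0.352, 0.936, -0.001]
ft_force: [-0.1, -0.0, -0.6]
gripper_width: -0.0002
time: 40.5
ee_pos: [0.5117, 0.1485, 0.1973]
orientation: [-0.002, 0.011, 1.0, -0.001]
ft_force: [-0.4, -0.1, -0.9]
gripper_width: 0.0002
time: 41.0
ee_pos: [0.5117, 0.1487, 0.1975]
orientation: [-0.002, -0.262, 0.965, -0.0]
ft_force: [-0.5, -0.4, -0.4]
gripper_width: 0.0
scene [(np.int32(40), [235.3, 246.4])] [[235.27626578 246.25160836]]
side [] [[327.44366498 256.09127197]]
41.1 [0.512  0.1492 0.198 ] [-0.001 -0.261  0.965  0.   ] [ 0.7 -0.5 -0.2] 0.0002
phi -149.7 turn -0.5 then dx,dy,dz(tool) [ 0.1698 -0.0321  0.14  ] q6 -1.95
```

```bash
python3 -m jog '[[0,0.034,-0.0064,0,-0.5],[0,0.034,-0.0064,0,0],[0,0.034,-0.0064,0,0],[0,0.034,-0.0064,0,0],[0,0.034,-0.0064,0,0]]'
python3 -m jog '[[0,0,0,0.04,0],[0,0,0,0.04,0],[0,0,0,0.03,0],[0,0,0,0.03,0],[0,0,0,0,0]]'
python3 -c "
from h import *
plan(W(-.170,-.147),.058,210.8)"
```

```text
time: 41.6
ee_pos: [0.3817, 0.0344, 0.1989]
orientation: [-0.0, -0.267, 0.964, -0.0]
ft_force: [0.1, -0.7, 0.8]
gripper_width: 0.0003
time: 42.1
ee_pos: [0.3795, 0.0354, 0.0565]
orientation: [-0.004, -0.266, 0.964, 0.002]
ft_force: [-1.7, -0.0, 0.8]
gripper_width: -0.0002
42.1 [0.3795 0.0354 0.0565] [-0.004 -0.266  0.964  0.002] [-1.7 -0.   0.8] -0.0002
phi -149.1 turn 0.1 then dx,dy,dz(tool) [-0.0023 -0.0022 -0.0015] q6 -2.2
```

```bash
python3 -m jog '[[0,-0.015,-0.002,0,0],[0,0,0,0,0],[0,-0.0186,0.0018,0,8],[0,-0.0186,0.0018,0,8],[0,-0.0186,0.0018,0,8]]'
python3 -m jog '[[0,-0.0186,0.0018,0,8],[0,-0.0186,0.0018,0,8],[0,-0.0186,0.0018,0,8],[0,0,0,0,0]]'
python3 - <<'E'
from h import *
s=st(); p=Rp(s["ee_pos"]); d=p-[-.061,-.064]; print(p,np.linalg.norm(d),np.degrees(np.arctan2(d[1],d[0])),phi(s))
E
```

```text
time: 42.6
ee_pos: [0.4477, 0.0687, 0.0611]
orientation: [0.001, -0.059, 0.998, -0.0]
ft_force: [-1.2, -1.1, 0.5]
gripper_width: -0.0003
time: 43.0
ee_pos: [0.5061, 0.0727, 0.0613]
orientation: [0.004, 0.147, 0.989, 0.001]
ft_force: [-0.5, 0.3, 0.3]
gripper_width: -0.0002
43.0 [0.5061 0.0727 0.0613] [0.004 0.147 0.989 0.001] [-0.5  0.3  0.3] -0.0002
[-0.18944549 -0.01920669] 0.136031923379132 160.774598250124 163.06622840443737
```

```bash
python3 -m jog '[[0,-0.0186,0.0018,0,8],[0,-0.0186,0.0018,0,8],[0,-0.0186,0.0018,0,8],[0,-0.0186,0.0018,0,8],[0,0,0,0,0]]'
python3 -m jog '[[0,-0.0186,0.0018,0,8],[0,-0.0186,0.0018,0,8],[0,-0.01,0.001,0,4],[0,0,0,0,0]]'
python3 - <<'E'
from h import *
s=st(); p=Rp(s["ee_pos"]); d=p-[-.061,-.064]; print(p,np.linalg.norm(d),np.degrees(np.arctan2(d[1],d[0])),phi(s))
E
```

```text
time: 43.5
ee_pos: [0.5713, 0.0423, 0.0606]
orientation: [0.002, 0.413, 0.911, 0.001]
ft_force: [0.1, -0.5, 0.2]
gripper_width: 0.0001
time: 43.9
ee_pos: [0.5993, 0.0068, 0.06]
orientation: [0.0, 0.565, 0.825, 0.0]
ft_force: [0.1, -0.2, 1.1]
gripper_width: -0.0002
43.9 [0.5993 0.0068 0.06  ] [0.    0.565 0.825 0.   ] [ 0.1 -0.2  1.1] -0.0002
[-0.11048314  0.06325159] 0.13653405567337923 111.24910383125415 111.25013014668029
```

```bash
python3 -m jog '[[0,-0.014,0.0014,0,6],[0,-0.012,0.001,0,6],[0,0,0,0,0]]'; python3 -m jog '[[0,-0.004,0,0,0],[0,0,0,0,0]]'; python3 -m jog '[[0,-0.003,0,0,0],[0,0,0,0,0]]'
python3 - <<'E'
from h import *
s=st(); p=Rp(s["ee_pos"]); print(p,phi(s))
for n in ("scene","side"):
    i=cam(n); e=proj(i,[[*W(-.061,.068),.065]])[0]; m=(i["color"].max(2)<50).astype(np.uint8); N,l,S,c=cv2.connectedComponentsWithStats(m)
    print(n,e,[(S[k,4],c[k].round(1).tolist()) for k in range(1,N) if np.hypot(*(c[k]-e))<15 and S[k,4]>10])
E
```

```text
time: 44.2
ee_pos: [0.6094, -0.0168, 0.0598]
orientation: [0.0, 0.648, 0.762, 0.0]
ft_force: [0.4, -0.4, -0.4]
gripper_width: -0.0002
time: 44.4
ee_pos: [0.6099, -0.0202, 0.0596]
orientation: [-0.0, 0.648, 0.762, -0.0]
ft_force: [1.4, 0.1, 0.1]
gripper_width: -0.0003
time: 44.6
ee_pos: [0.6101, -0.0209, 0.0595]
orientation: [-0.002, 0.649, 0.761, 0.001]
ft_force: [-0.8, 5.6, 2.1]
gripper_width: -0.0004
44.6 [ 0.6101 -0.0209  0.0595] [-0.002  0.649  0.761  0.001] [-0.8  5.6  2.1] -0.0004
[-0.08149242  0.06979635] 99.07990525190095
scene [312.32232343 232.55976588] []
side [269.41373462 227.87005172] []
```

```bash
python3 -m jog '[[0,-0.002,0,0,0],[0,0,0,0,0]]'; python3 -m jog '[[0,0.01,0,0,0],[0,0.03,0,0,0],[0,0.03,0,-0.04,0],[0,0,0,-0.04,0],[0,0,0,-0.04,0]]'
python3 -m jog '[[0,0.03,-0.03,-0.04,0],[0,0.03,-0.04,-0.04,0],[0,0,-0.04,-0.04,0],[0,0,-0.04,0,0],[0,0,0,0,0]]'
python3 - <<'E'
from h import *
st()
for n in ("scene","side"):
    i=cam(n); m=(i["color"].max(2)<55).astype(np.uint8); N,l,S,c=cv2.connectedComponentsWithStats(m); I=i["color"]
    for th in (0,.06,.15):
        e=proj(i,[[*W(-.061+.132*np.cos(np.pi/2+th),-.064+.132*np.sin(np.pi/2+th)),.065]])[0]; print(n,th,e)
    print([(S[k].tolist(),c[k].round(1).tolist()) for k in range(1,N) if np.hypot(*(c[k]-e))<20 and S[k,4]>10])
    if n=="scene": A=cv2.resize(I[190:320,240:390],(460,400),interpolation=cv2.INTER_CUBIC)
    else: B=cv2.resize(I[150:270,250:340],(300,400),interpolation=cv2.INTER_CUBIC)
cv2.imwrite("pics/s6.png",np.hstack([A,B]))
E
```

```text
time: 44.9
ee_pos: [0.6101, -0.021, 0.0595]
orientation: [-0.003, 0.649, 0.761, 0.002]
ft_force: [-1.8, 11.1, 3.4]
gripper_width: -0.0001
time: 45.4
ee_pos: [0.5997, 0.0447, 0.1805]
orientation: [-0.0, 0.648, 0.762, -0.0]
ft_force: [0.9, 0.1, -0.8]
gripper_width: 0.0002
time: 45.9
ee_pos: [0.457, 0.0712, 0.2817]
orientation: [0.0, 0.648, 0.761, -0.001]
ft_force: [0.7, 0.2, -1.5]
gripper_width: 0.0001
45.9 [0.457  0.0712 0.2817] [ 0.     0.648  0.761 -0.001] [ 0.7  0.2 -1.5] 0.0001
scene 0 [312.32232343 232.55976588]
scene 0.06 [310.06441637 231.22351501]
scene 0.15 [306.52166069 229.41020874]
[([310, 228, 5, 10, 41], [312.1, 232.7])]
side 0 [269.41373462 227.87005172]
side 0.06 [269.3346542  229.48422849]
side 0.15 [269.49297413 231.9256702 ]
[]
```

View pics/s6.png

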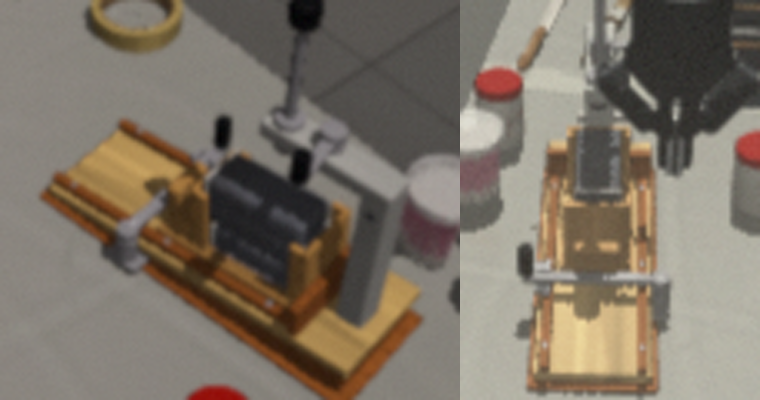

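```bash
python3 -m jog '[[0,0,0,-0.03,0],[0,0,0,-0.03,0],[0,0,0,-0.03,0],[0,0,0,-0.02,0],[0,0,0,0,0]]'
python3 -c "
from h import *
plan(W(.045,-.0005),.345,98.5)"
```

```text
time: 46.5
ee_pos: [0.4647, 0.0712, 0.3924]
orientation: [0.002, 0.649, 0.761, 0.002]
ft_force: [-0.2, 0.6, 0.2]
gripper_width: -0.0001
46.5 [0.4647 0.0712 0.3924] [0.002 0.649 0.761 0.002] [-0.2  0.6  0.2] -0.0001
phi 99.1 turn 0.6 then dx,dy,dz(tool) [-0.239   0.0599  0.0474] q6 -0.15
```

```bash
python3 -m jog '[[0,-0.03,0.0075,0,0.6],[0,-0.03,0.0075,0,0],[0,-0.03,0.0075,0,0],[0,-0.03,0.0075,0,0],[0,-0.03,0.0075,0,0]]'
python3 -m jog '[[0,-0.03,0.0075,0,0],[0,-0.03,0.0075,0,0],[0,-0.029,0.0075,0,0],[0,0,0,0,0],[0,0,0,0,0]]'
python3 -c "
from h import *
plan(W(.045,-.0005),.345,98.5)"
```

```text
time: 47.0
ee_pos: [0.5223, -0.0728, 0.388]
orientation: [-0.001, 0.653, 0.757, -0.001]
ft_force: [0.0, 0.7, -0.8]
gripper_width: -0.0
time: 47.5
ee_pos: [0.5571, -0.1568, 0.3878]
orientation: [-0.002, 0.653, 0.757, -0.0]
ft_force: [1.0, 0.3, -0.4]
gripper_width: 0.0004
47.5 [ 0.5571 -0.1568  0.3878] [-0.002  0.653  0.757 -0.   ] [ 1.   0.3 -0.4] 0.0004
phi 98.4 turn -0.1 then dx,dy,dz(tool) [0.0001 0.0022 0.0428] q6 -0.54
```

```bash
python3 -m jog '[[0,0,0.002,0.02,0],[0,0,0,0.02,0],[0,0,0,0.008,0],[0,0,0,0.008,0],[0,0,0,0,0]]'
python3 -m jog '[[0,0,0,0.008,0],[0,0,0,0.008,0],[0,0,0,0.008,0],[0,0,0,0.008,0],[0,0,0,0,0]]'
python3 -m jog '[[0,0,0,0.004,0],[0,0,0,0.004,0],[0,0,0,0,0]]'
```

```text
time: 48.0
ee_pos: [0.5585, -0.1553, 0.3338]
orientation: [-0.0, 0.653, 0.758, 0.0]
ft_force: [0.3, 0.2, 0.4]
gripper_width: -0.0001
time: 48.5
ee_pos: [0.5586, -0.156, 0.3008]
orientation: [-0.001, 0.653, 0.757, -0.0]
ft_force: [-0.1, -0.1, -0.4]
gripper_width: -0.0002
time: 48.8
ee_pos: [0.5585, -0.1561, 0.2936]
orientation: [-0.0, 0.653, 0.757, -0.0]
ft_force: [-0.1, -1.4, 0.1]
gripper_width: 0.0
```

```bash
python3 - <<'E'
from h import *
st()
i=cam("scene"); 
for z in (.323,.28,.27,.25): print(z,proj(i,[[*W(.045,0),z],[*W(.045,0),z-.148]]).round().tolist())
I=i["color"]; cv2.imwrite("pics/s7.png",np.hstack([cv2.resize(I[160:270,290:390],(500,550),interpolation=cv2.INTER_CUBIC)]))
E
```

```text
48.8 [ 0.5585 -0.1561  0.2936] [-0.     0.653  0.757 -0.   ] [-0.1 -1.4  0.1] 0.0
0.323 [[339.0, 192.0], [332.0, 238.0]]
0.28 [[337.0, 206.0], [331.0, 249.0]]
0.27 [[337.0, 210.0], [330.0, 252.0]]
0.25 [[336.0, 216.0], [329.0, 257.0]]
```

View pics/s7.png

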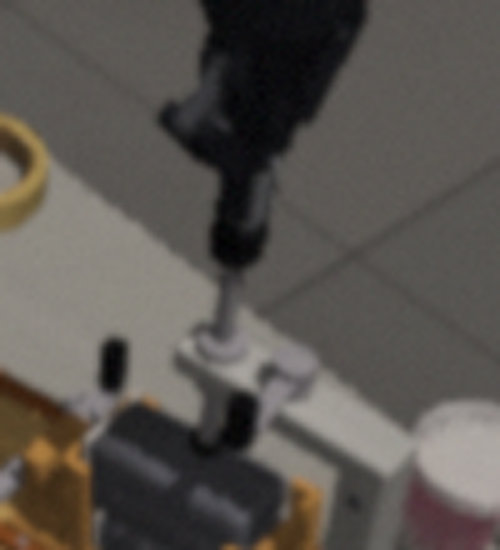

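```bash
python3 -m jog '[[0,0,0,0.003,0],[0,0,0,0,0]]'; python3 -m jog '[[0,0,0,0.003,0],[0,0,0,0,0]]';python3 -m jog '[[0,0,0,0.003,0],[0,0,0,0,0]]'
```

```text
time: 49.05
ee_pos: [0.5585, -0.1561, 0.291]
orientation: [-0.0, 0.653, 0.757, -0.0]
ft_force: [0.3, -0.0, 0.4]
gripper_width: -0.0001
time: 49.25
ee_pos: [0.5586, -0.1561, 0.288]
orientation: [-0.0, 0.653, 0.757, -0.0]
ft_force: [-0.8, 0.3, 1.7]
gripper_width: 0.0001
time: 49.45
ee_pos: [0.5586, -0.1561, 0.2849]
orientation: [-0.0, 0.653, 0.757, -0.0]
ft_force: [-0.8, -1.4, 1.9]
gripper_width: 0.0001
```

```bash
python3 -m jog '[[0,0,0,0.002,0],[0,0,0,0,0]]'; python3 -m jog '[[0,0,0,0.002,0],[0,0,0,0,0]]';python3 -m jog '[[0,0,0,0.002,0],[0,0,0,0,0]]'
```

```text
time: 49.65
ee_pos: [0.5586, -0.1561, 0.283]
orientation: [-0.0, 0.653, 0.757, -0.0]
ft_force: [-1.1, -0.9, 2.8]
gripper_width: 0.0002
time: 49.85
ee_pos: [0.5586, -0.1561, 0.2821]
orientation: [0.0, 0.653, 0.757, -0.0]
ft_force: [-3.2, -1.2, 6.5]
gripper_width: -0.0001
time: 50.05
ee_pos: [0.5587, -0.1561, 0.282]
orientation: [0.001, 0.653, 0.757, 0.0]
ft_force: [-5.1, -0.2, 13.9]
gripper_width: 0.0002
```

```bash
python3 -m jog '[[0,0,0,0.001,0],[0,0,0,0,0],[0,0,0,0,0]]'; python3 -m jog '[[0,0,0,-0.01,0],[0,0,0,-0.03,0],[0,0,0,-0.04,0],[0,0,0,-0.03,8],[0,0,0,0,8]]'
python3 -m jog '[[40,0,0,0,8],[40,0,0,0,8],[40,0,0,0,8],[40,0,0,0,8],[40,0,0,0,8]]'
python3 -m jog '[[40,0,0,0,8],[40,0,0,0,8],[40,0,0,0,8],[40,0,0,0,7.5],[40,0,0,0,0]]'
python3 - <<'E'
from h import *
plan(W(.0889,-.0549),.222,10.8)
i=cam("scene"); m=(i["color"].max(2)<50).astype(np.uint8); N,l,S,c=cv2.connectedComponentsWithStats(m)
for th in (1.3,1.4,1.5): print(th,proj(i,[[*W(.085+.055*np.cos(th),-.055*np.sin(th)),.2336]])[0].round(1))
print(proj(i,[[*W(.045,0),.27]]).round(1),[(S[k].tolist(),c[k].round(1).tolist()) for k in range(1,N) if np.hypot(*(c[k]-(337,230)))<28 and S[k,4]>10])
E
```

```text
time: 50.35
ee_pos: [0.5587, -0.1562, 0.2819]
orientation: [0.002, 0.653, 0.757, 0.0]
ft_force: [-5.1, 0.1, 16.6]
gripper_width: 0.0002
time: 50.85
ee_pos: [0.5609, -0.1563, 0.3928]
orientation: [0.004, 0.754, 0.657, 0.003]
ft_force: [-0.3, 1.2, -0.6]
gripper_width: -0.0001
time: 51.35
ee_pos: [0.5593, -0.1557, 0.3874]
orientation: [-0.001, 0.933, 0.36, 0.0]
ft_force: [-0.2, 0.0, 0.6]
gripper_width: 0.034
time: 51.85
ee_pos: [0.5592, -0.1557, 0.3875]
orientation: [-0.001, 0.995, 0.096, -0.0]
ft_force: [0.2, -0.1, 0.3]
gripper_width: 0.0344
51.85 [ 0.5592 -0.1557  0.3875] [-0.001  0.995  0.096 -0.   ] [ 0.2 -0.1  0.3] 0.0344
phi 11.0 turn 0.2 then dx,dy,dz(tool) [-0.0562  0.0423  0.1655] q6 0.99
1.3 [340.9 244.8]
1.4 [338.6 243.9]
1.5 [336.5 242.8]
[[336.8 209.6]] [([331, 204, 11, 14, 121], [336.5, 210.2]), ([310, 228, 5, 10, 38], [312.2, 232.7])]
```

```bash
python3 -m jog '[[40,-0.028,0.02,0,0],[40,-0.028,0.0205,0,0],[40,0,0,0.03,0],[40,0,0,0.03,0],[40,0,0,0.03,0]]'
python3 -m jog '[[40,0,0,0.03,0],[40,0,0,0.025,0],[40,0,0,0.01,0],[40,0,0,0.01,0],[40,0,0,0,0]]'
python3 -c "
from h import *
s=st();print(Rp(s['ee_pos']),phi(s))"
```

```text
time: 52.4
ee_pos: [0.5115, -0.2066, 0.2973]
orientation: [0.0, 0.995, 0.097, 0.001]
ft_force: [0.1, 0.2, -0.2]
gripper_width: 0.034
time: 52.9
ee_pos: [0.5114, -0.2062, 0.2226]
orientation: [-0.0, 0.995, 0.096, -0.0]
ft_force: [-0.4, 0.5, -0.4]
gripper_width: 0.0341
52.9 [ 0.5114 -0.2062  0.2226] [-0.     0.995  0.096 -0.   ] [-0.4  0.5 -0.4] 0.0341
[ 0.08720676 -0.05520057] 11.006824521704324
```

```bash
python3 -m jog '[[25,0,0,0,0],[25,0,0,0,0],[25,0,0,0,-4]]'
python3 -m jog '[[25,0,0.0077,0,-8],[25,0,0.0077,0,-8],[25,0,0.0077,0,-8],[25,0,0.0077,0,-8],[25,0,0.0077,0,-8]]'
python3 -m jog '[[25,0,0.0077,0,-8],[25,0,0.0077,0,-8],[25,0,0.0077,0,-8],[25,0,0.0077,0,-8],[25,0,0,0,0]]'
python3 -c "
from h import *
s=st();p=Rp(s['ee_pos'])-[.085,0];print(p,np.hypot(*p),-np.arctan2(p[1],p[0]),phi(s))"
```

```text
time: 53.2
ee_pos: [0.5121, -0.2069, 0.2245]
orientation: [0.001, 0.991, 0.131, 0.001]
ft_force: [-0.1, -0.7, -0.4]
gripper_width: 0.0213
time: 53.7
ee_pos: [0.5312, -0.2385, 0.2243]
orientation: [-0.0, 0.886, 0.464, 0.001]
ft_force: [-0.2, 0.8, 0.0]
gripper_width: 0.0214
time: 54.2
ee_pos: [0.5599, -0.251, 0.224]
orientation: [0.001, 0.726, 0.688, 0.0]
ft_force: [-0.0, 0.3, -0.4]
gripper_width: 0.0212
54.2 [ 0.5599 -0.251   0.224 ] [0.001 0.726 0.688 0.   ] [-0.   0.3 -0.4] 0.0212
[ 0.05362583 -0.0138757 ] 0.055391920047116884 0.2531970879419268 86.96555495165667
```

```bash
python3 -m jog '[[25,0,0.0077,0,-8],[25,0,0.006,0,-3],[25,0,0,0,0]]'; python3 -m jog '[[25,0,0.003,0,0],[25,0,0,0,0]]'; python3 -m jog '[[25,0,0.002,0,0],[25,0,0,0,0]]'
python3 -c "
from h import *
s=st();p=Rp(s['ee_pos'])-[.085,0];print(p,np.hypot(*p),-np.arctan2(p[1],p[0]),phi(s))"
```

```text
time: 54.5
ee_pos: [0.573, -0.2508, 0.2239]
orientation: [0.001, 0.657, 0.754, 0.0]
ft_force: [0.3, 1.0, -0.3]
gripper_width: 0.0211
time: 54.7
ee_pos: [0.5756, -0.2502, 0.2236]
orientation: [0.0, 0.657, 0.754, 0.0]
ft_force: [0.0, 0.1, -0.0]
gripper_width: 0.021
time: 54.9
ee_pos: [0.5759, -0.2502, 0.2235]
orientation: [-0.001, 0.657, 0.754, -0.001]
ft_force: [-5.0, -1.1, 2.2]
gripper_width: 0.0212
54.9 [ 0.5759 -0.2502  0.2235] [-0.001  0.657  0.754 -0.001] [-5.  -1.1  2.2] 0.0212
[0.05522218 0.00205131] 0.055260264397587154 -0.03712934451630919 97.90157361635093
```

```bash
python3 -m jog '[[25,0,-0.002,0,0],[40,0,0,0,0],[40,0,0,0,0],[40,0,0,-0.02,0],[40,0,0,-0.03,0]]'
python3 -m jog '[[40,0,0,-0.04,0],[40,0,0,-0.04,0],[40,0.03,-0.02,-0.04,0],[40,0.04,-0.03,0,0],[40,0.04,-0.03,0,0]]'
python3 -m jog '[[40,0.04,-0.03,0,0],[40,0.04,-0.03,0,0],[40,0.04,-0.03,0,0],[40,0.04,0,0,0],[40,0,0,0,0]]'
python3 - <<'E'
from h import *
st()
for n in ("scene","side"):
    i=cam(n); P=dict(clamp0=[*W(.14,0),.2336],clamp15=[*W(.0862+.053,-.0082),.2336],rod=[*W(.045,0),.27],latch=[*W(-.061,.068),.065])
    m=(i["color"].max(2)<48).astype(np.uint8); N,l,S,c=cv2.connectedComponentsWithStats(m)
    for k,X in P.items():
        e=proj(i,[X])[0]; print(n,k,e.round(1),[(S[j,4],c[j].round(1).tolist()) for j in range(1,N) if np.hypot(*(c[j]-e))<9 and S[j,4]>8])
E
```

```text
time: 55.4
ee_pos: [0.5749, -0.2494, 0.2716]
orientation: [-0.002, 0.656, 0.754, -0.0]
ft_force: [0.4, -0.1, 0.3]
gripper_width: 0.0341
time: 55.9
ee_pos: [0.483, -0.1535, 0.3914]
orientation: [0.001, 0.657, 0.754, 0.001]
ft_force: [0.4, 0.7, -1.0]
gripper_width: 0.0344
time: 56.4
ee_pos: [0.3698, -0.0041, 0.3915]
orientation: [0.0, 0.654, 0.756, 0.002]
ft_force: [1.2, -0.5, -0.6]
gripper_width: 0.0345
56.4 [ 0.3698 -0.0041  0.3915] [0.    0.654 0.756 0.002] [ 1.2 -0.5 -0.6] 0.0345
scene clamp0 [369.  240.9] [(np.int32(73), [368.5, 241.2])]
scene clamp15 [366.7 242.7] [(np.int32(73), [368.5, 241.2])]
scene rod [336.8 209.6] [(np.int32(121), [336.5, 210.2])]
scene latch [312.3 232.6] [(np.int32(38), [312.2, 232.7])]
side clamp0 [292.3 150.7] []
side clamp15 [294.8 150.9] []
side rod [291.8 156.5] []
side latch [269.4 227.9] []
```

```bash
python3 -c "
from cell import r
print(r.hand_in())"
```

```text
the job is handed in; nothing more can be done
None
```

The job is done and handed in at about 56 s of robot time; `hand_in` gives no verdict. I swung the clamp lever out, raised the rod to its top end and stacked all three weights in the sled. I then pushed the sled up against the stop, closed the latch bar, lowered the rod onto the top weight and swung the lever back to locked.

**Last checks:**
- **Sled:** the push force rose to 32 N with no further travel, and the picture shows the nose against the stop board. I did not measure the nose gap to the millimetre, and the tool stopped about 5 mm short of where I had predicted.
- **Latch bar:** the knob is within about 0.3 px of its closed position in the scene view, and the bar took 11 N against its end.
- **Rod:** the foot met the stack at the expected height and carried up to about 17 N with the lever open. The knob was still at that height after the lever was locked.
- **Clamp lever:** it pushed 5 N against its end, and the knob is about 0.5 px from the locked position.
- **End state:** the robot is clear of everything, and I saw none of the bystanders move in the pictures I took. I did not measure them again at the end.

**What went wrong or disagreed:**
- The first weight tilted about 27° in the grip and met the sled early, with up to 50 N at the wrist. I released it there; it settled flat, and the finished stack looked flat too.
- The knob checks used the scene view only; the colour mask found none of them in the side view.
- I used all 16 pictures, so the last checks are numeric.

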